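Lock the depth stop of a specimen punch press

TASK

The depth of the shingle punch has just been set, and the steel stop nut on top of the press must keep its place. Put the large open-ended spanner fully on the stop nut, flat on the press's top plate with its handle beside the pillar end that keeps it from turning clockwise, and let go of it; then turn the brass locknut above it clockwise until the spring washer between them is squeezed flat, about 0.7 newton metres by feel and well under 1.5. Leave the spanner on the nut for the inspector, and do not disturb the other things on the bench.

Things in the scene. Friction and masses are not known exactly. Their poses are not given: they have to be found in the camera images.
- spanner_grip (a point): Large combination spanner of bright steel lying flat, 29 cm over all, 0.4 kg, 11 mm thick throughout: this point is in the middle of its 20 mm wide handle near the balance point, half-way up. Axes: x along the spanner towards the open jaw, z up. Grip it here, across the handle.
- spanner_jaw (a point): Middle of the large spanner's open jaw, half-way up, 87 mm from the grip point along +x: the nut's axis sits here, within 2 mm, when the jaw is pushed fully on. Jaw 31.6 mm between parallel faces, its mouth towards +x flared; head 66 mm wide.
- spanner: The large spanner as a whole (axes as above); origin on its underside below the grip point. From the jaw middle it runs 230 mm back to the middle of a closed ring end, 43 mm across.
- small_spanner: Bystander: a smaller spanner of the same shape (22 mm jaw, 22 cm long), too small for the nuts, lying beside the large one; the two swap places. Origin under its grip point. Leave alone.
- stop_nut_center (a point): Centre of the lower, steel hexagon nut on the press's upright stop rod (20 mm thick, ends 58 mm above the top plate): 30 mm across flats, 18 mm high, standing on the white top plate, so this point is 9.5 mm above the plate. Axes: x square to one pair of flats, y along them and along the plate, z up. Unless held, it turns with 0.15 N m.
- stop_nut (a joint): How far the stop nut has been turned from its setting, rad, clockwise from above positive; 0 at the start. About 0.25 rad of play and give while the spanner takes up the load is normal.
- lock_nut_center (a point): Centre of the upper, brass hexagon locknut, 30 mm across flats, 16 mm high; underside 23 mm, top 39 mm above the plate, a 3 mm spring washer under it. Axes: x square to one pair of flats, z up. Clockwise it runs free, then the torque climbs to 0.6 N m as the washer goes flat, then solid: after 1.1 to 2.6 rad, never the same. Grip it clear of the nut and spanner below.
- spring_washer (a joint): The dark spring washer between the nuts: how far its split ring has been pressed flat, m: 0 open, 0.00025 solid flat (over 0.00015 counts as flat). The reading scatters by more than this, so tightness has to be felt.
- guide_pillars: Two bright pillar ends, 28 mm thick, 30 mm high on the press's top plate. Origin on the bench under the stop rod, z up; pillars at (x, y) = (28, 185) and (-28, -185) mm. Plate top at z = 180 mm, reaching 65 mm along x, 220 mm along y. A handle laid from the nut along +y has the first pillar 4 mm beyond its +x edge, stopping a clockwise swing; along -y, the second does.
- coupons_center (a point): Bystander: a stack of dark shingle coupons, 75 x 100 mm, 29 mm high; the point is at its centre. Leave alone.
- tin_center (a point): Bystander: a round sample tin, 68 mm across, 75 mm high; the point is at its centre. Leave alone.

How it is judged (in metres and radians):
On the way, in this order (a step that is already met when the one before it is completed fails the run):
1. the large spanner is fully on the stop nut, flat on the top plate, and let go (horizontal distance between spanner_jaw and stop_nut_center below 0.006 m and z of spanner_jaw in the frame of guide_pillars below 0.1885 m and angle between spanner's own z axis and vertical below 0.06 rad and contact force between spanner and the arm below 0.2 N and contact force between spanner and the fingers below 0.2 N), for 0.2 s.
2. the locknut is tightened while the spanner, not touched by the robot, holds the stop nut by bearing on a pillar end (contact force between spanner and guide_pillars above 1.2 N and contact force between spanner and the arm below 0.2 N and value of joint spring_washer above 3e-05 m and contact force between spanner and the fingers below 0.2 N), for 0.1 s.
At the end, for the whole second after the job is handed in: Locknut run down until the spring washer is practically flat (pressed in by over 0.15 mm), stop nut within 0.4 rad of its setting, the large spanner still on it (jaw middle within 7 mm of the nut's axis), flat on the plate, at rest and let go (value of joint spring_washer above 0.00015 m and value of joint stop_nut between -0.4 and 0.4 rad and horizontal distance between spanner_jaw and stop_nut_center below 0.007 m and z of spanner_jaw in the frame of guide_pillars below 0.1885 m and angle between spanner's own z axis and vertical below 0.06 rad and linear speed of spanner below 0.01 m/s); the robot touches nothing.
It fails at once if the stop nut is turned from its setting by more than 0.4 rad (value of joint stop_nut above 0.4 rad or value of joint stop_nut below -0.4 rad).
It fails at once if the lock is strained: with the washer pressed in, the spanner bears on the pillar end with more than 7.5 N (about 1.5 N m on the locknut) (value of joint spring_washer above 3e-05 m and contact force between spanner and guide_pillars above 7.5 N).
It fails at once if a bystander is shoved by more than 30 mm (distance of any of small_spanner, coupons_center, tin_center from where it was at the start of the episode above 0.03 m).
It also fails if it takes over 72 s, if anything falls off the work surface, if the arm or the gripper's body presses on something with over 40 N, if the wrist force passes 120 N, or if a joint passes its speed limit or range.

ROBOT

A 6-joint arm with a two-finger parallel gripper is mounted at the origin on the work surface. World frame = base frame: x ahead of the robot, y to its left, z up, the work surface at z = 0. Lengths are in mm, angles in rad, forces in N, time in s.
With the tool pointing down it reaches from about 275 to 750 mm from the base axis. Payload 10.2 kg.
Tool frame: the origin (TCP) lies midway between the tips of the shut fingers; the grasp point (between the pads) lies 19 mm behind it; z points along the fingers, y is the direction in which the jaws open and shut (so a half turn about z gives the same grasp; the last joint's range is limited). The gripper opens to 85 mm and grips with 20 to 120 N. Pads are 22 mm wide; open, the fingers measure 114 mm over their backs; the gripper's body (76 mm by 85 mm) begins 54 mm behind the grasp point. The pads swing forward as they close: fully open they stand 13 mm farther back than shut.
Start: joints at [1.047, 0.313, 1.498, -0, 1.331, -0.223], TCP at [155.562, 501.429, 206.394] pointing down, gripper open.
Joint ranges: [-2.94, 2.94], [-0.97, 2.17], [0.19, 2.56], [-1.23, 4.37], [0.02, 3.11], [-2.88, 2.88]. Speed limits (rad/s): [2.39, 2.39, 3.01, 3.14, 3.14, 3.14].

INTERFACE

Orientations are given as a unit quaternion [w, x, y, z].
In Python, from rig import sense, optics, ctrl gives the robot as it stands.
- The arm moves only by the tool play_rows, never from a script. Its argument "plan" is a list of rows, each a list of 7 numbers: the shift along the world's x, y, z in mm, then the turn, a rotation vector about the world's x, y, z in rad, then the opening, from -1 (shut) to 1 (fully open), so that 0 is half open. A call has 1 to 5 rows; each row shifts and turns the pose as measured when the row begins; what a row does not reach is not made up. A row lasts 1/12 s, in which the tool goes at most 41.7 mm and 7.16 degrees, less where a joint would pass 70% of its speed; a pose out of reach is approached as far as the arm can. A call is refused whole if a number of a shift passes 41.7 or a number of a turn 0.125, either way. A call with a gripper value outside its range is refused whole. The fingers move at their own pace and stop on an object; "grip_force" is the grip in N (left out, the last holds). Time passes only in rows, so rows that do not move let the fingers close. It gives the time, the measured TCP pose, the force and the opening at its end, in the units of the state.
- sense(): the state, without advancing time (a new reading comes with each control period).
- optics.capture(name): name is "scene" or "top" or "wrist"; returns a dict with "img" (384x512x3 uint8, blue, green, red), "fx", "fy", "cx", "cy" (pixels), "world_to_cam" (4x4, takes a point from world to camera coordinates). Camera axes: x right, y up, looking along -z (the intrinsics and any distortion apply to the point x, -y, -z); pixel columns grow to the right and rows downward; lengths in mm; the calibration is good to about 2 mm. A picture is of the moment at which its call begins. There is no depth.
- ctrl.finish_job(): hands the job in, once; it reports no verdict.
The state is a dict: "time_s": time; "joints": joint angles; "dq": joint speeds; "tau": joint torques, N m; "eef_pos": TCP position; "ee_rot": TCP orientation; "force": force on the tool from outside, world axes, zero at the start; "wrist_torque": the same for the moment, N m; "grip_width": opening from 0.0 (shut) to 1.0 (fully open).
Only numpy, scipy, OpenCV 4.12 (cv2) and the standard library are available. Lean on these libraries where they do the work, as an engineer would, in place of code of your own. Each camera call takes 0.05 s, during which the arm holds its last target. There are 200 camera calls.

## Working session

There is one attempt and no reset: what is moved stays moved. The work goes in short steps, Python scripts to look and compute and a tool call to move; the robot and the scene stay as the last step left them, time stands still between calls to the robot, and variables do not carry over. Pictures are saved under pics/ and viewed, about 8 in all and at most 12, crops included, and the job is handed in when it is done.

Besides the shell and the picture viewer there is one more tool, called after "Call:" in YAML: its name, and indented under it one key for each argument. play_rows: Moves the arm, as the interface text tells. Its arguments: {"type":"object","properties":{"plan":{"type":"array"},"grip_force":{"type":"number"}},"required":["plan"]}

```bash
mkdir -p pics; cat > h.py <<'E'
from rig import sense, optics, ctrl
import numpy as np, cv2
def cap(n,f=None):
    c=optics.capture(n)
    if f: cv2.imwrite('pics/'+f,c['img'])
    return c
def ray(c,u,v,z):
    W=np.array(c['world_to_cam']);R=W[:3,:3];t=W[:3,3]
    d=R.T@np.array([(u-c['cx'])/c['fx'],-(v-c['cy'])/c['fy'],-1]);o=-R.T@t
    return o+d*(z-o[2])/d[2]
def proj(c,p):
    W=np.array(c['world_to_cam']);q=W[:3,:3]@np.array(p)+W[:3,3]
    return c['cx']-c['fx']*q[0]/q[2],c['cy']+c['fy']*q[1]/q[2]
E
python3 - <<'E'
from h import *
import pickle
cs={n:cap(n) for n in('scene','top','wrist')}
pickle.dump(cs,open('c0.pkl','wb'))
for n,c in cs.items(): print(n,[k for k in c],c['fx'],c['cx'],c['cy'],np.round(c['world_to_cam'],3).tolist())
cv2.imwrite('pics/top0.png',cv2.resize(cs['top']['img'],(800,600),interpolation=cv2.INTER_CUBIC))
cv2.imwrite('pics/sw0.png',np.hstack([cv2.resize(cs[k]['img'],(400,300)) for k in('scene','wrist')]))
print(sense())
E
```

```text
scene ['img', 'fx', 'fy', 'cx', 'cy', 'world_to_cam'] 389.23838208740466 250.51477872259704 192.30048987746883 [[0.789, 0.614, -0.008, -552.727], [-0.437, 0.571, 0.696, 110.46], [0.432, -0.546, 0.718, -1291.202], [0.0, 0.0, 0.0, 1.0]]
top ['img', 'fx', 'fy', 'cx', 'cy', 'world_to_cam'] 402.377010588681 256.3399965496662 192.57220465066794 [[0.001, -1.0, 0.024, 92.121], [0.984, 0.006, 0.179, -638.135], [-0.179, 0.023, 0.984, -1008.409], [0.0, 0.0, 0.0, 1.0]]
wrist ['img', 'fx', 'fy', 'cx', 'cy', 'world_to_cam'] 323.8796539988571 260.3028746408849 198.60325200205273 [[0.296, 0.955, 0.0, -525.112], [-0.911, 0.282, -0.302, 39.331], [-0.288, 0.089, 0.953, -378.757], [0.0, 0.0, 0.0, 1.0]]
{'time_s': 0.15, 'joints': array([ 1.04658064e+00,  3.13316198e-01,  1.49821786e+00,  1.66790978e-05,
        1.33102869e+00, -2.23378134e-01]), 'dq': array([-5.28960408e-05, -7.82851063e-04, -1.99156792e-03,  2.28772058e-04,
       -1.50959436e-04, -8.33447812e-04]), 'tau': array([ 1.11998041e-03, -4.12366176e+01, -2.59797317e+01, -1.96366191e-04,
        3.20221727e-03, -1.14863724e-05]), 'eef_pos': array([155.45779895, 501.23843734, 205.98608898]), 'ee_rot': array([-1.84656092e-04,  1.49854140e-01,  9.88707996e-01, -4.48593397e-04]), 'force': array([0.5328902 , 0.36938023, 0.12646126]), 'wrist_torque': array([-0.04160493,  0.00017096,  0.0293307 ]), 'grip_width': 1.0004711548178726}
```

View pics/top0.png

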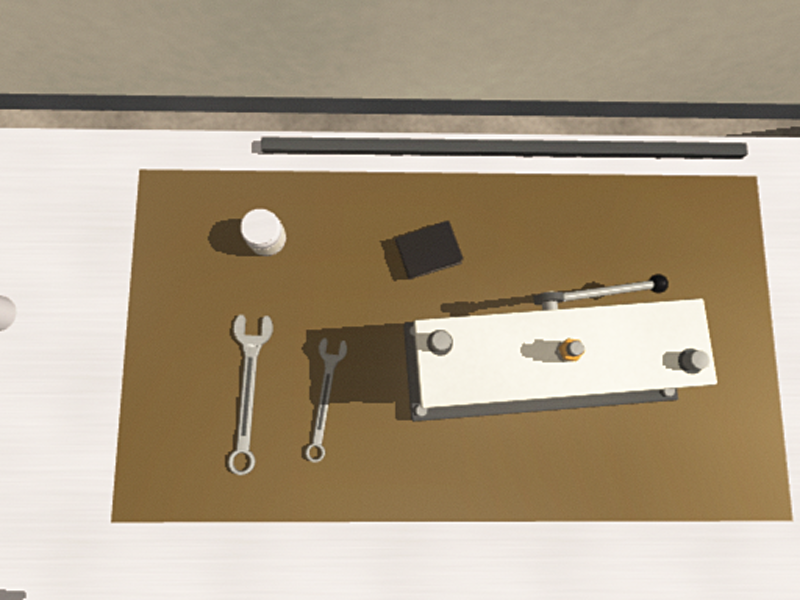

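View pics/sw0.png

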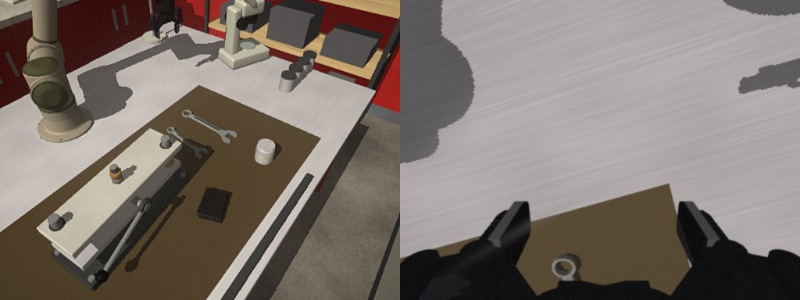

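```bash
python3 - <<'E'
from h import *
import pickle
c=pickle.load(open('c0.pkl','rb'))['top'];s=512/800
for n,u,v,z in [('jaw',252.5,331,8),('ring',240.5,461.5,11),('sjaw',333,353,8),('sring',315,453,11),('p1',440,340,210),('p2',695,358,210),('rod',575.5,347,238),('cTL',415,322,180),('cTR',703,299,180),('cBR',716,383,180),('cBL',422,407,180),('tin',260,220,75),('coup',429,250,29)]:
    print(n,np.round(ray(c,u*s,v*s,z),1))
im=c['img']
a=cv2.resize(im[195:310,135:230],None,fx=4,fy=4,interpolation=cv2.INTER_CUBIC)
b=cv2.resize(im[185:275,255:465],None,fx=3.8,fy=3.8,interpolation=cv2.INTER_CUBIC)
cv2.imwrite('pics/b.png',b);print(a.shape,b.shape)
E
```

```text
jaw [591.7 351.9   8. ]
ring [370.4 361.7  11. ]
sjaw [553.7 210.8   8. ]
sring [384.3 237.4  11. ]
p1 [553.2  41.4 210. ]
p2 [ 528.8 -325.7  210. ]
rod [ 540.9 -144.9  238. ]
cTL [583.5  75.8 180. ]
cTR [ 620.9 -360.3  180. ]
cBR [ 494.7 -368.9  180. ]
cBL [459.   65.9 180. ]
tin [772.4 333.3  75. ]
coup [734.5  43.6  29. ]
(460, 380, 3) (342, 798, 3)
```

View pics/b.png

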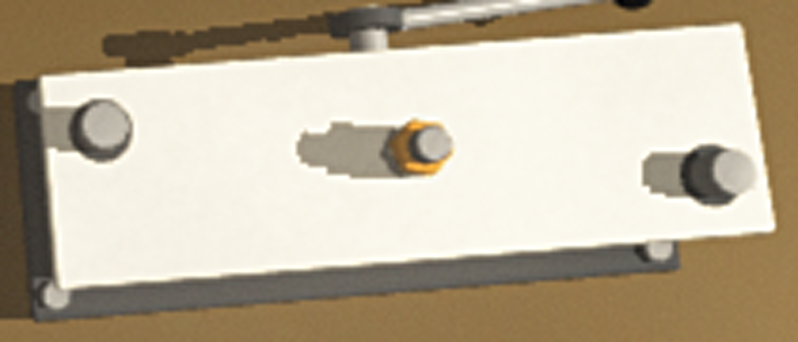

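Call:
play_rows:
  plan:
    - [38,-15,0,0,0,0.1,1]
    - [38,-15,0,0,0,0.1,1]
    - [38,-15,0,0,0,0.06,1]
    - [38,-15,0,0,0,0,1]
    - [38,-15,0,0,0,0,1]

```text
time_s: 0.57
eef_pos: [344.1, 425.2, 205.4]
ee_rot: [-0.002, 0.009, 1.0, -0.001]
force: [0.7, 0.2, 0.6]
grip_width: 1.003
```

Call:
play_rows:
  plan:
    - [38,-15,0,0,0,0,1]
    - [38,-15,0,0,0,0,1]
    - [38,-15,0,0,0,0,1]
    - [38,-15,0,0,0,0,1]
    - [10,-8,0,0,0,0,1]

```text
time_s: 0.98
eef_pos: [512.7, 351.2, 203.4]
ee_rot: [-0.002, 0.01, 1.0, -0.002]
force: [0.0, -0.4, 0.2]
grip_width: 1.001
```

```bash
python3 - <<'E'
from h import *
import pickle
c=cap('wrist');pickle.dump(c,open('c1.pkl','wb'));s=sense();print(s['eef_pos'],s['ee_rot'])
cv2.imwrite('pics/w1.png',cv2.resize(c['img'],(800,600),interpolation=cv2.INTER_CUBIC))
for p in [(513,355,11),(600,351.5,5),(370,362,11),(513,355,0)]: print(np.array(proj(c,p))*800/512)
E
```

```text
[512.65694365 350.42195704 203.22545715] [-0.00263572  0.01086487  0.99993595 -0.00176013]
[412.10729309 262.97622498]
[409.4815291  370.08489405]
[419.23153069  43.26297585]
[411.9818925  259.89454632]
```

View pics/w1.png

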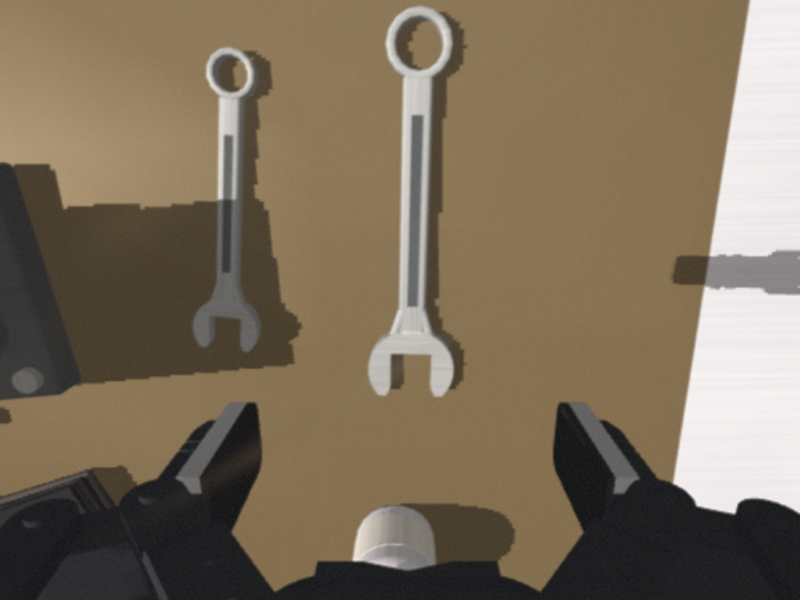

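Call:
play_rows:
  plan:
    - [0.5,5.5,-40,0,0,-0.018,1]
    - [0,0,-40,0,0,0,0.5]
    - [0,0,-40,0,0,0,0.3]
    - [0,0,-40,0,0,0,0.2]
    - [0,0,-15,0,0,0,0.1]

```text
time_s: 1.45
eef_pos: [513.6, 356.2, 26.3]
ee_rot: [0.002, 0.022, 1.0, 0.001]
force: [0.4, -0.2, -0.3]
grip_width: 0.549
```

Call:
play_rows:
  plan:
    - [0,0,-5,0,0,0,0]
    - [0,0,0,0,0,0,0]

```text
time_s: 1.62
eef_pos: [510.1, 355.9, 16.7]
ee_rot: [-0.002, 0.021, 1.0, -0.001]
force: [-0.5, 0.3, -0.0]
grip_width: 0.497
```

Call:
play_rows:
  plan:
    - [3,0,-9,0,0,0,0]
    - [0,0,-4.5,0,0,0,0]
    - [0,0,0,0,0,0,0]

```text
time_s: 1.87
eef_pos: [514.3, 357.3, 5.4]
ee_rot: [0.0, 0.021, 1.0, 0.0]
force: [-0.6, -0.3, 0.1]
grip_width: 0.499
```

Call:
play_rows:
  plan:
    - [-1,-1,-3,0,0,0,0]
    - [0,0,0,0,0,0,-1]
    - [0,0,0,0,0,0,-1]
    - [0,0,0,0,0,0,-1]
    - [0,0,0,0,0,0,-1]
  grip_force: 80

```text
time_s: 2.28
eef_pos: [515.0, 357.0, 5.4]
ee_rot: [0.003, 0.021, 1.0, 0.001]
force: [-0.1, -0.5, 0.5]
grip_width: 0.002
```

Call:
play_rows:
  plan:
    - [0,0,0,0,0,0,-1]
    - [0,0,0,0,0,0,-1]
    - [0,0,15,0,0,0,-1]
    - [0,0,30,0,0,0,-1]
    - [0,0,0,0,0,0,-1]

```text
time_s: 2.7
eef_pos: [514.5, 356.8, 51.5]
ee_rot: [0.002, 0.021, 1.0, 0.001]
force: [0.1, 0.5, 1.1]
grip_width: -0.001
```

```bash
python3 - <<'E'
from h import *
c=cap('scene');t=cap('top')
for _ in range(4): print(sense()['eef_pos'])
u,v=map(int,proj(c,(513,356,10)));print(u,v)
a=c['img'][max(0,v-60):v+60,u-70:u+70]
cv2.imwrite('pics/s2.png',np.hstack([cv2.resize(a,(490,420),interpolation=cv2.INTER_CUBIC),cv2.resize(t['img'][190:310,130:210],(280,420),interpolation=cv2.INTER_CUBIC)]))
E
```

```text
[512.37716249 355.74486245  46.88218797]
[512.37716249 355.74486245  46.88218797]
[512.37716249 355.74486245  46.88218797]
[512.37716249 355.74486245  46.88218797]
272 162
```

View pics/s2.png

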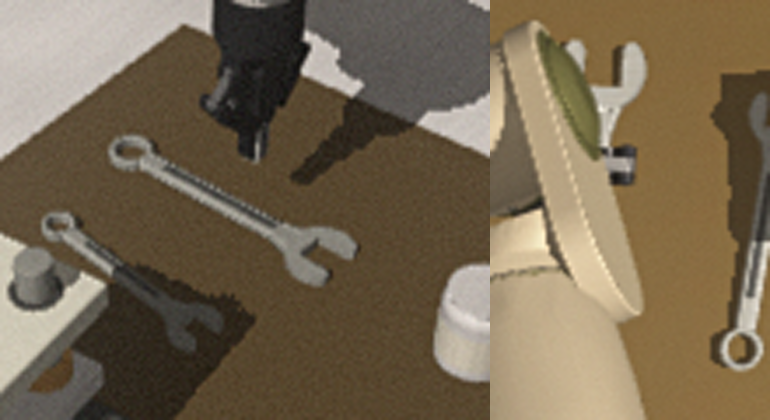

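```bash
python3 - <<'E'
from h import *
import pickle
c=pickle.load(open('c0.pkl','rb'))['scene']
for z in (35,47,55): print(z,proj(c,(512.4,355.7,z)))
print(sense()['eef_pos'])
# spanner handle now from scene crop: ring (130,150), jaw (325,255)
f=lambda x,y:(202+x/3.5,102+y/3.5)
print(ray(c,*f(130,151),11),ray(c,*f(322,257),8))
E
```

```text
35 (np.float64(272.44800409762877), np.float64(156.47544458869638))
47 (np.float64(272.570974904463), np.float64(153.58341827702424))
55 (np.float64(272.6539172564938), np.float64(151.6327807997231))
[512.37716249 355.74486245  46.88218797]
[372.97059973 358.22691525  11.        ] [601.04819644 349.00712677   8.        ]
```

```bash
python3 - <<'E'
from h import *
c=cap('scene');w=cap('wrist')
print(sense()['eef_pos'],sense()['ee_rot'],sense()['joints'])
im=c['img'].copy();u,v=map(int,proj(c,(512.4,355.7,47)))
a=cv2.resize(im[v-35:v+25,u-35:u+35],(560,480),interpolation=cv2.INTER_CUBIC)
p=proj(c,(512.4,355.7,47));q=(int((p[0]-u+35)*8),int((p[1]-v+35)*8));cv2.circle(a,q,3,(0,0,255),-1)
cv2.imwrite('pics/s3.png',a)
u0,v0=u-35,v-35
print(u0,v0)
for y in(-11,11):
  for dx in (-11,11): print(proj(c,(512.4+dx,355.7,47)))
print('wrist',proj(w,(512.4,355.7,47)))
cv2.imwrite('pics/w3.png',w['img'])
E
```

```text
[511.71910828 355.43083239  45.5228305 ] [-2.29213711e-03  2.08155577e-02  9.99780267e-01 -9.35873494e-04] [ 4.19197083e-01  6.84008667e-01  1.35962560e+00  2.90443271e-04
  1.10290329e+00 -1.11009663e+00]
237 118
(np.float64(269.7497516321254), np.float64(152.2187465389415))
(np.float64(275.41405999174043), np.float64(154.95866493176962))
(np.float64(269.7497516321254), np.float64(152.2187465389415))
(np.float64(275.41405999174043), np.float64(154.95866493176962))
wrist (np.float64(260.27352653052526), np.float64(240.71638533732738))
```

View pics/s3.png

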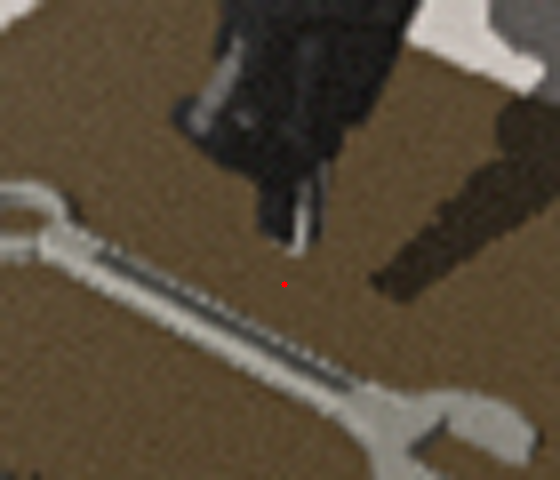

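View pics/w3.png

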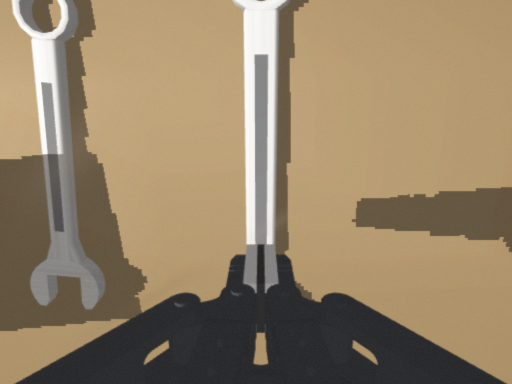

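Call:
play_rows:
  plan:
    - [1,0,-14,0,0,0,-1]
    - [0,0,-10,0,0,0,-1]
    - [0,0,0,0,0,0,-1]

```text
time_s: 3.15
eef_pos: [511.9, 355.0, 18.6]
ee_rot: [-0.004, 0.021, 1.0, -0.002]
force: [-0.7, 0.3, -1.1]
grip_width: 0.001
```

Call:
play_rows:
  plan:
    - [0,0,-4,0,0,0,-1]
    - [0,0,-4,0,0,0,-1]
    - [0,0,0,0,0,0,-1]

```text
time_s: 3.4
eef_pos: [511.2, 354.7, 8.6]
ee_rot: [-0.005, 0.021, 1.0, -0.002]
force: [0.1, -1.0, 0.9]
grip_width: 0.005
```

```bash
python3 - <<'E'
from h import *
w=cap('wrist');s=sense();p=s['eef_pos'];print(p,s['force'])
for d in(0,5,10,15,20): print(d,proj(w,p+[0,0,d]))
E
```

```text
[511.32616695 354.78719906   9.02473889] [-0.1973939   0.13888904 -0.63920765]
0 (np.float64(260.0153443431605), np.float64(239.7047627101089))
5 (np.float64(259.98111440841757), np.float64(243.48681975349697))
10 (np.float64(259.944991550469), np.float64(247.47802541478995))
15 (np.float64(259.90681428564477), np.float64(251.6962219848416))
20 (np.float64(259.86640222462023), np.float64(256.16134063562305))
```

Call:
play_rows:
  plan:
    - [1,1,-3,0,0,0,-1]
    - [0,0,-2,0,0,0,-1]
    - [0,0,0,0,0,0,-1]

```text
time_s: 3.7
eef_pos: [512.9, 356.2, 4.4]
ee_rot: [-0.004, 0.021, 1.0, -0.002]
force: [0.4, 0.6, -0.3]
grip_width: -0.0
```

Call:
play_rows:
  plan:
    - [0,0,-2,0,0,0,-1]
    - [0,0,0,0,0,0,-1]

```text
time_s: 3.87
eef_pos: [513.0, 356.2, 2.4]
ee_rot: [-0.004, 0.021, 1.0, -0.002]
force: [0.5, 0.3, -0.7]
grip_width: -0.003
```

Call:
play_rows:
  plan:
    - [0,0,-2,0,0,0,-1]
    - [0,0,0,0,0,0,-1]

```text
time_s: 4.03
eef_pos: [513.1, 356.3, 0.5]
ee_rot: [-0.003, 0.021, 1.0, -0.001]
force: [0.1, 0.2, 0.3]
grip_width: -0.0
```

Call:
play_rows:
  plan:
    - [0,0,-2,0,0,0,-1]
    - [0,0,0,0,0,0,-1]

```text
time_s: 4.2
eef_pos: [513.2, 356.3, -1.6]
ee_rot: [-0.003, 0.021, 1.0, -0.001]
force: [0.1, -0.4, 0.1]
grip_width: -0.002
```

Call:
play_rows:
  plan:
    - [0,0,-2,0,0,0,-1]
    - [0,0,0,0,0,0,-1]

```text
time_s: 4.37
eef_pos: [513.1, 356.3, -3.9]
ee_rot: [-0.003, 0.021, 1.0, -0.001]
force: [-0.2, -0.2, -0.1]
grip_width: 0.001
```

Call:
play_rows:
  plan:
    - [0,0,-1.5,0,0,0,-1]
    - [0,0,0,0,0,0,-1]

```text
time_s: 4.53
eef_pos: [513.1, 356.3, -5.6]
ee_rot: [-0.003, 0.021, 1.0, -0.001]
force: [0.7, 0.0, -0.1]
grip_width: -0.0
```

Call:
play_rows:
  plan:
    - [0,0,-1.5,0,0,0,-1]
    - [0,0,0,0,0,0,-1]

```text
time_s: 4.7
eef_pos: [513.2, 356.3, -7.2]
ee_rot: [-0.003, 0.021, 1.0, -0.001]
force: [-0.0, -0.4, 0.7]
grip_width: 0.002
```

Call:
play_rows:
  plan:
    - [0,0,-1.5,0,0,0,-1]
    - [0,0,0,0,0,0,-1]

```text
time_s: 4.87
eef_pos: [513.2, 356.3, -8.8]
ee_rot: [-0.003, 0.021, 1.0, -0.001]
force: [0.3, -0.3, -0.9]
grip_width: -0.003
```

Call:
play_rows:
  plan:
    - [0,0,-1.5,0,0,0,-1]
    - [0,0,0,0,0,0,-1]

```text
time_s: 5.03
eef_pos: [513.2, 356.3, -10.5]
ee_rot: [-0.003, 0.021, 1.0, -0.001]
force: [1.0, 0.1, -0.7]
grip_width: -0.0
```

```bash
python3 - <<'E'
from h import *
c=cap('scene','s4f.png');s=sense();print(s['eef_pos'],s['force'],s['tau'])
u0,v0=237,125
a=cv2.resize(c['img'][v0:v0+60,u0:u0+70],(700,600),interpolation=cv2.INTER_CUBIC)
cv2.imwrite('pics/s4.png',a)
E
```

```text
[513.30596774 356.36527927 -10.3117386 ] [ 0.34811086  0.51668689 -0.38030352] [-4.71626423e-03 -5.54783177e+01 -2.13936782e+01 -1.73899566e-04
  9.17854893e-03  2.98068940e-06]
```

View pics/s4.png

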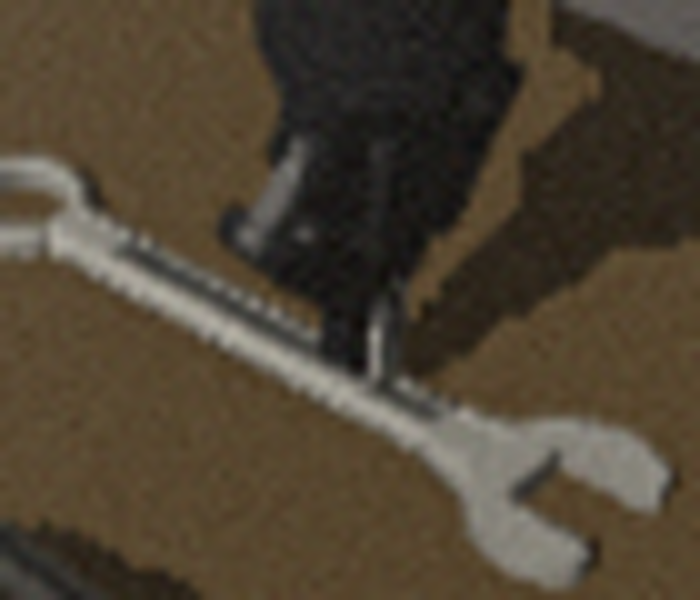

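Call:
play_rows:
  plan:
    - [0,0,-1.5,0,0,0,-1]
    - [0,0,0,0,0,0,-1]

```text
time_s: 5.25
eef_pos: [513.3, 356.4, -11.9]
ee_rot: [-0.003, 0.021, 1.0, -0.001]
force: [-0.8, 0.4, -0.8]
grip_width: -0.001
```

Call:
play_rows:
  plan:
    - [0,0,-1.5,0,0,0,-1]
    - [0,0,0,0,0,0,-1]

```text
time_s: 5.42
eef_pos: [513.4, 356.4, -13.5]
ee_rot: [-0.003, 0.021, 1.0, -0.001]
force: [-0.3, 0.6, -0.9]
grip_width: -0.003
```

Call:
play_rows:
  plan:
    - [0,0,-1.5,0,0,0,-1]
    - [0,0,0,0,0,0,-1]

```text
time_s: 5.58
eef_pos: [513.8, 356.6, -13.4]
ee_rot: [-0.003, 0.021, 1.0, -0.001]
force: [-0.3, -0.3, 0.2]
grip_width: -0.0
```

Call:
play_rows:
  plan:
    - [0,0,-1.5,0,0,0,-1]
    - [0,0,0,0,0,0,-1]

```text
time_s: 5.75
eef_pos: [514.2, 356.9, -13.5]
ee_rot: [-0.002, 0.021, 1.0, -0.001]
force: [0.7, 0.8, -0.5]
grip_width: -0.001
```

Call:
play_rows:
  plan:
    - [0,0,-1,0,0,0,-1]
    - [0,0,0,0,0,0,-1]

```text
time_s: 5.92
eef_pos: [514.5, 357.1, -13.7]
ee_rot: [-0.001, 0.021, 1.0, -0.001]
force: [1.1, 1.0, 0.1]
grip_width: 0.007
```

```bash
python3 - <<'E'
from h import *
s=sense()
for k in s: print(k,np.round(s[k],3))
E
```

```text
time_s 5.917
joints [ 0.42   0.769  1.382  0.     0.994 -1.11 ]
dq [-0.    -0.003  0.001  0.003 -0.004 -0.   ]
tau [ 2.1000e-02 -5.6135e+01 -2.1554e+01 -6.0000e-03  9.2000e-02  0.0000e+00]
eef_pos [514.496 357.088 -13.704]
ee_rot [-0.001  0.021  1.    -0.001]
force [1.075 0.972 0.095]
wrist_torque [-0.009 -0.042  0.027]
grip_width 0.007
```

Call:
play_rows:
  plan:
    - [-1,0,10,0,0,0,-1]
    - [0,0,15,0,0,0,0]
    - [0,0,0,0,0,0,0]
    - [0,0,0,0,0,0,0]
    - [0,0,0,0,0,0,0]

```text
time_s: 6.33
eef_pos: [512.9, 356.9, 11.9]
ee_rot: [-0.002, 0.021, 1.0, -0.001]
force: [-0.3, -0.3, -0.1]
grip_width: 0.498
```

Call:
play_rows:
  plan:
    - [-0.5,-0.5,-12,0,0,0,0]
    - [0,0,-10,0,0,0,0]
    - [0,0,0,0,0,0,0]

```text
time_s: 6.58
eef_pos: [511.7, 356.0, -13.5]
ee_rot: [-0.003, 0.021, 1.0, -0.001]
force: [-1.2, -0.0, -0.9]
grip_width: 0.498
```

Call:
play_rows:
  plan:
    - [0,0,-2,0,0,0,0]
    - [0,0,0,0,0,0,0]
    - [0,0,-2,0,0,0,0]
    - [0,0,0,0,0,0,0]

```text
time_s: 6.92
eef_pos: [510.5, 355.5, -20.5]
ee_rot: [-0.005, 0.021, 1.0, -0.002]
force: [0.4, -0.5, 0.8]
grip_width: 0.498
```

Call:
play_rows:
  plan:
    - [0,0,-2,0,0,0,0]
    - [0,0,0,0,0,0,0]
    - [0,0,-2,0,0,0,0]
    - [0,0,0,0,0,0,0]

```text
time_s: 7.25
eef_pos: [510.9, 355.7, -24.3]
ee_rot: [-0.004, 0.021, 1.0, -0.002]
force: [-1.4, -1.2, -1.2]
grip_width: 0.506
```

Call:
play_rows:
  plan:
    - [2,0,1,0,0,0,0]
    - [0,0,0,0,0,0,-1]
    - [0,0,0,0,0,0,-1]
    - [0,0,0,0,0,0,-1]
    - [0,0,0,0,0,0,-1]

```text
time_s: 7.67
eef_pos: [513.3, 355.7, -22.6]
ee_rot: [-0.004, 0.021, 1.0, -0.002]
force: [0.4, 0.0, -2.3]
grip_width: 0.205
```

```bash
python3 - <<'E'
from h import *
s=sense()
for k in s: print(k,np.round(s[k],3))
E
```

```text
time_s 7.667
joints [ 0.419  0.781  1.386  0.     0.983 -1.111]
dq [ 0.001  0.    -0.    -0.003  0.001  0.   ]
tau [-1.8000e-02 -5.7102e+01 -2.1601e+01 -8.0000e-03  1.3800e-01 -2.0000e-03]
eef_pos [513.323 355.681 -22.582]
ee_rot [-0.004  0.021  1.    -0.002]
force [ 3.660e-01  1.000e-03 -2.257e+00]
wrist_torque [-0.013 -0.056 -0.093]
grip_width 0.205
```

Call:
play_rows:
  plan:
    - [0,0,10,0,0,0,-1]
    - [0,0,25,0,0,0,-1]
    - [0,0,38,0,0,0,-1]
    - [0,0,38,0,0,0,-1]
    - [0,0,38,0,0,0,-1]
  grip_force: 110

```text
time_s: 8.08
eef_pos: [506.3, 352.3, 122.2]
ee_rot: [-0.014, 0.021, 1.0, -0.007]
force: [0.9, -0.3, -3.4]
grip_width: 0.193
```

Call:
play_rows:
  plan:
    - [0,0,38,0,0,0,-1]
    - [0,0,38,0,0,0,-1]
    - [0,0,25,0,0,0,-1]
    - [0,0,10,0,0,0,-1]
    - [0,0,0,0,0,0,-1]

```text
time_s: 8.5
eef_pos: [505.8, 352.2, 249.1]
ee_rot: [-0.008, 0.021, 1.0, -0.004]
force: [0.3, -0.0, -4.6]
grip_width: 0.191
```

Call:
play_rows:
  plan:
    - [4,-20,0,0,0,0,-1]
    - [4,-30,0,0,0,0,-1]
    - [4,-38,0,0,0,0,-1]
    - [4,-38,0,0,0,0,-1]
    - [4,-38,0,0,0,0,-1]

```text
time_s: 8.92
eef_pos: [521.7, 188.8, 244.5]
ee_rot: [-0.012, 0.015, 1.0, -0.004]
force: [1.2, -0.1, -3.3]
grip_width: 0.195
```

Call:
play_rows:
  plan:
    - [5,-38,0,0,0,0,-1]
    - [5,-38,0,0,0,0,-1]
    - [5,-38,0,0,0,0,-1]
    - [5,-38,0,0,0,0,-1]
    - [5,-38,0,0,0,0,-1]

```text
time_s: 9.33
eef_pos: [542.4, -9.8, 238.5]
ee_rot: [-0.017, 0.014, 1.0, -0.003]
force: [0.1, -0.5, -3.4]
grip_width: 0.193
```

Call:
play_rows:
  plan:
    - [2,-30,0,0,0,0,-1]
    - [0,-20,0,0,0,0,-1]
    - [0,0,0,0,0,0,-1]
    - [0,0,0,0,0,0,-1]

```text
time_s: 9.67
eef_pos: [542.0, -69.5, 233.0]
ee_rot: [-0.022, 0.019, 1.0, -0.002]
force: [-0.4, 0.7, -4.0]
grip_width: 0.19
```

```bash
python3 - <<'E'
from h import *
import pickle
c=cap('wrist');s=sense();print(s['eef_pos'],s['ee_rot'],s['force'],s['wrist_torque'],s['grip_width'])
pickle.dump(c,open('c2.pkl','wb'))
cv2.imwrite('pics/w5.png',cv2.resize(c['img'],(800,600),interpolation=cv2.INTER_CUBIC))
E
```

```text
[541.9197323  -69.26685383 232.93777874] [-0.02169361  0.01857354  0.99958867 -0.0026278 ] [-1.18359364 -0.86493717 -4.61762022] [-0.08564481 -0.08187191  0.01569784] 0.1861042347680875
```

View pics/w5.png

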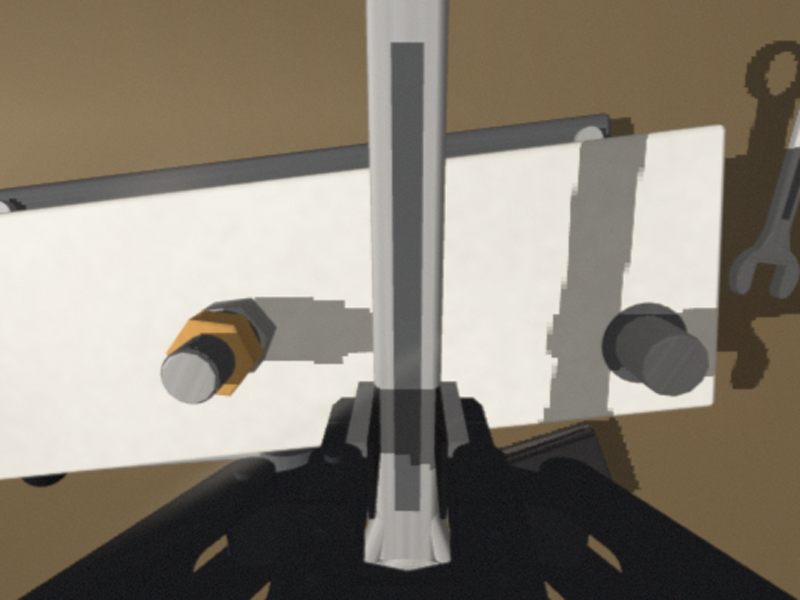

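```bash
cat >> h.py <<'E'
from scipy.spatial.transform import Rotation as Ro
def att(s=None):
    s=s or sense();w,x,y,z=s['ee_rot'];R=Ro.from_quat([x,y,z,w]).as_matrix()
    lev=np.cross(R[:,2],[0,0,-1]);return np.round(lev,4),round(float(np.arctan2(R[1,1],R[0,1])),4)
E
python3 - <<'E'
from h import *
import pickle
c=pickle.load(open('c2.pkl','rb'));k=1.5625
P={}
for n,u,v,z in [('rod',190.5,377,238),('p1',675,363,210),('p1base',644,341,180),('c1',722,126,180),('c2',713,404,180),('hexside',265,340,180+10)]:
    P[n]=ray(c,u/k,v/k,z);print(n,np.round(P[n],1))
e=P['c1']-P['c2'];print('edge',np.linalg.norm(e),'yaw',np.arctan2(e[1],e[0])-np.pi)
th=0.084;ct,st=np.cos(th),np.sin(th);o=lambda p,x,y:np.round([p[0]-(ct*x-st*y),p[1]-(st*x+ct*y)],1)
print('centre from p1',o(P['p1'],28,185),'c1',o(P['c1'],-65,220),'c2',o(P['c2'],65,220))
d=P['p1']-P['rod'];print(np.arctan2(d[1],d[0])-np.arctan2(185,28),np.hypot(*d[:2]),np.hypot(28,185))
print(att())
E
```

```text
rod [ 538.5 -145.3  238. ]
p1 [550.6  39.4 210. ]
p1base [551.3  40.3 180. ]
c1 [458.1  64.6 180. ]
c2 [584.5  76.1 180. ]
hexside [ 541.3 -132.5  190. ]
edge 126.92269647901698 yaw -6.192877750375267
centre from p1 [ 538.2 -147.3] c1 [ 541.3 -149.1] c2 [ 538.2 -148.6]
0.08485916766523482 185.11080078670275 187.1069213043708
(array([ 0.0044, -0.0435,  0.    ]), 1.5338)
```

Call:
play_rows:
  plan:
    - [0,0,15,0,-0.022,0,-1]
    - [-2,15,5,0,-0.022,-0.05,-1]
    - [-3,20,0,0,0,-0.1,-1]
    - [-4,20,0,0,0,-0.12,-1]
    - [-4,10,0,0,0,-0.12,-1]

```text
time_s: 10.13
eef_pos: [528.1, 1.4, 256.5]
ee_rot: [0.003, 0.217, 0.976, -0.001]
force: [0.6, -0.6, -3.3]
grip_width: 0.192
```

Call:
play_rows:
  plan:
    - [0,0,0,0,0,-0.12,-1]
    - [0,0,0,0,0,-0.12,-1]
    - [0,0,0,0,0,-0.12,-1]
    - [0,0,0,0,0,-0.12,-1]
    - [0,0,0,0,0,-0.12,-1]

```text
time_s: 10.55
eef_pos: [526.2, 11.5, 263.2]
ee_rot: [0.008, 0.503, 0.864, 0.0]
force: [0.2, 0.9, -4.0]
grip_width: 0.189
```

Call:
play_rows:
  plan:
    - [0,0,0,0,0,-0.12,-1]
    - [0,0,0,0,0,-0.12,-1]
    - [0,0,0,0,0,-0.1,-1]
    - [0,0,0,0,0,0,-1]
    - [0,0,0,0,0,0,-1]

```text
time_s: 10.97
eef_pos: [525.1, 18.0, 268.9]
ee_rot: [0.011, 0.646, 0.763, 0.002]
force: [0.1, 0.1, -4.0]
grip_width: 0.187
```

```bash
python3 -c "
from h import *
s=sense();print(s['time_s'],s['eef_pos'],att(),s['joints'],s['wrist_torque'],s['force'])"
```

```text
10.9667 [525.10032744  17.98124344 268.89702175] (array([0.0115, 0.0191, 0.    ]), 0.1666) [-0.18467992  0.26485535  1.39925344 -0.00790072  1.45663724 -0.35033352] [-0.08797433 -0.0159326  -0.02644297] [ 0.11982611  0.06691914 -3.95384828]
```

Call:
play_rows:
  plan:
    - [1,-12,-20,0.006,0.01,-0.05,-1]
    - [1,-10,-20,0.005,0.009,-0.032,-1]
    - [0,0,-15,0,0,0,-1]
    - [0,0,0,0,0,0,-1]
    - [0,0,0,0,0,0,-1]

```text
time_s: 11.38
eef_pos: [527.2, -1.7, 216.2]
ee_rot: [0.003, 0.67, 0.742, 0.002]
force: [-0.2, -0.2, -3.4]
grip_width: 0.191
```

```bash
python3 -c "
from h import *
s=sense();print(s['time_s'],s['eef_pos'],att(),s['wrist_torque'],s['force'])"
```

```text
11.3833 [527.24149406  -1.67437508 216.16434699] (array([0.0015, 0.0062, 0.    ]), 0.1015) [-0.03836549 -0.05727303  0.02513931] [-0.20319656 -0.21970708 -3.39422337]
```

Call:
play_rows:
  plan:
    - [0,0,-15,0.0015,0.006,-0.017,-1]
    - [0,0,-18,0,0,0,-1]
    - [0,0,-5,0,0,0,-1]
    - [0,0,0,0,0,0,-1]
    - [0,0,0,0,0,0,-1]

```text
time_s: 11.8
eef_pos: [529.2, -0.2, 183.6]
ee_rot: [0.004, 0.673, 0.74, 0.003]
force: [-0.3, -0.3, -2.3]
grip_width: 0.19
```

```bash
python3 - <<'E'
from h import *
import pickle
s=sense();print(s['time_s'],s['eef_pos'],att(),s['force'])
c=cap('scene');t=cap('top');pickle.dump((c,t),open('c3.pkl','wb'))
u,v=map(int,proj(c,(535,-70,190)));u2,v2=map(int,proj(t,(535,-60,190)));print(u,v,u2,v2)
A=cv2.resize(c['img'][v-60:v+60,u-66:u+66],(440,400),interpolation=cv2.INTER_CUBIC)
B=cv2.resize(t['img'][v2-60:v2+60,u2-54:u2+54],(360,400),interpolation=cv2.INTER_CUBIC)
cv2.imwrite('pics/s6.png',np.hstack([A,B]))
E
```

```text
11.8 [ 5.29231688e+02 -1.58516801e-01  1.83576138e+02] (array([0.0016, 0.0092, 0.    ]), 0.0941) [-0.31154102 -0.33788078 -2.33381224]
173 205 325 226
```

View pics/s6.png

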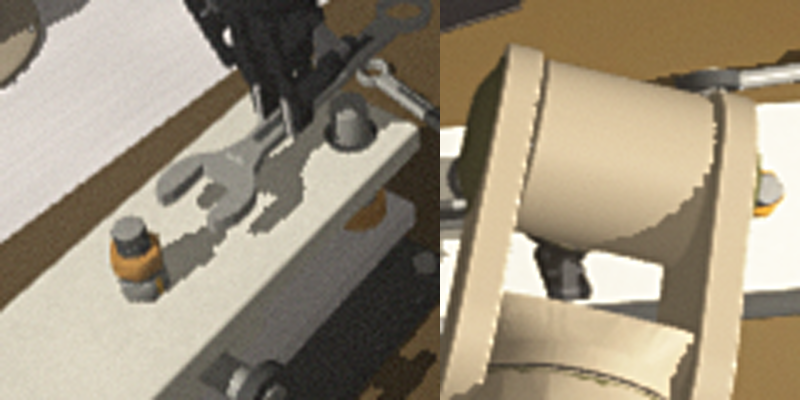

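Call:
play_rows:
  plan:
    - [-1,0,-10,0.0016,0.009,-0.01,-1]
    - [-1,0,-6,0,0,0,-1]
    - [0,0,0,0,0,0,-1]
    - [0,0,0,0,0,0,-1]

```text
time_s: 12.23
eef_pos: [527.9, -0.4, 168.0]
ee_rot: [0.001, 0.677, 0.736, 0.001]
force: [-0.2, 0.2, -3.5]
grip_width: 0.193
```

Call:
play_rows:
  plan:
    - [0,0,-2,0,0,0,-1]
    - [0,0,0,0,0,0,-1]
    - [0,0,0,0,0,0,-1]

```text
time_s: 12.48
eef_pos: [527.9, -0.4, 165.9]
ee_rot: [0.001, 0.677, 0.736, 0.001]
force: [0.2, -0.6, -4.5]
grip_width: 0.189
```

```bash
python3 -c "
from h import *
s=sense();print(s['time_s'],s['eef_pos'],att(),s['wrist_torque'],s['force'])"
```

```text
12.4833 [ 5.27946655e+02 -4.21788364e-01  1.65893516e+02] (array([0.0007, 0.003 , 0.    ]), 0.0832) [-0.11431449 -0.00019111 -0.01738297] [ 0.20164742 -0.57354881 -4.48661291]
```

Call:
play_rows:
  plan:
    - [0,0,-2,0,0.003,0,-1]
    - [0,0,0,0,0,0,-1]
    - [0,0,-2,0,0,0,-1]
    - [0,0,0,0,0,0,-1]

```text
time_s: 12.82
eef_pos: [528.1, -0.5, 161.8]
ee_rot: [0.0, 0.677, 0.736, -0.0]
force: [-0.3, 0.3, -3.5]
grip_width: 0.19
```

Call:
play_rows:
  plan:
    - [0,0,-1.5,0,0,0,-1]
    - [0,0,0,0,0,0,-1]

```text
time_s: 12.98
eef_pos: [528.1, -0.5, 160.1]
ee_rot: [0.0, 0.677, 0.736, -0.0]
force: [-0.3, -0.2, -4.5]
grip_width: 0.192
```

Call:
play_rows:
  plan:
    - [0,0,-1.5,0,0,0,-1]
    - [0,0,0,0,0,0,-1]

```text
time_s: 13.15
eef_pos: [528.2, -0.5, 158.5]
ee_rot: [0.0, 0.677, 0.736, -0.0]
force: [-0.6, 0.2, -3.6]
grip_width: 0.189
```

```bash
python3 -c "
from h import *
s=sense();print(s['time_s'],s['eef_pos'],att(),s['wrist_torque'],s['force'])"
```

```text
13.15 [ 5.28192864e+02 -4.72210454e-01  1.58538892e+02] (array([0.0009, 0.0004, 0.    ]), 0.0832) [-0.06041897  0.02407927 -0.00277666] [-0.62409587  0.24684745 -3.58588646]
```

Call:
play_rows:
  plan:
    - [0,-8,0,0,0,0,-1]
    - [0.7,-8,0,0,0,0,-1]
    - [0,0,0,0,0,0,-1]

```text
time_s: 13.4
eef_pos: [529.0, -17.8, 158.7]
ee_rot: [0.001, 0.677, 0.736, -0.0]
force: [-0.2, -0.4, -3.6]
grip_width: 0.189
```

Call:
play_rows:
  plan:
    - [0.5,-6,0,0,0,0,-1]
    - [0.5,-6,0,0,0,0,-1]
    - [0,0,0,0,0,0,-1]

```text
time_s: 13.65
eef_pos: [530.2, -31.8, 158.8]
ee_rot: [0.001, 0.677, 0.736, -0.0]
force: [-0.7, -0.7, -2.8]
grip_width: 0.185
```

```bash
python3 -c "
from h import *
s=sense();print(s['time_s'],s['eef_pos'],att(),s['wrist_torque'],s['force']);p=s['eef_pos'];print('lat',p[0]-(539.7-0.0847*(p[1]+145.5)))"
```

```text
13.65 [530.1874458  -31.82297205 158.82030194] (array([0.0011, 0.001 , 0.    ]), 0.083) [-0.01619982  0.01760203  0.00751147] [-0.66604394 -0.68411908 -2.84151508]
lat 0.11589006761391829
```

Remaining ~27 mm; jaw tips should now be near the nut corner. Proceed gently.

Call:
play_rows:
  plan:
    - [0.4,-4,0,0,0,0,-1]
    - [0.4,-4,0,0,0,0,-1]
    - [0,0,0,0,0,0,-1]

```text
time_s: 13.9
eef_pos: [531.1, -41.0, 158.8]
ee_rot: [0.001, 0.677, 0.736, -0.0]
force: [0.6, -0.4, -3.9]
grip_width: 0.19
```

Call:
play_rows:
  plan:
    - [0.3,-3,0,0,0,0,-1]
    - [0.3,-3,0,0,0,0,-1]
    - [0,0,0,0,0,0,-1]

```text
time_s: 14.15
eef_pos: [531.6, -47.5, 158.8]
ee_rot: [0.0, 0.677, 0.736, -0.0]
force: [-0.5, -0.4, -3.4]
grip_width: 0.189
```

```bash
python3 -c "
from h import *
s=sense();print(s['time_s'],s['eef_pos'],att(),s['wrist_torque'],s['force']);p=s['eef_pos'];print('lat',p[0]-(539.7-0.0847*(p[1]+145.5)))"
```

```text
14.15 [531.59060534 -47.46273192 158.76707422] (array([0.0007, 0.0006, 0.    ]), 0.0824) [-0.10182252  0.05101016 -0.0408763 ] [-0.49318516 -0.38658159 -3.40507666]
lat 0.19436194864886147
```

Call:
play_rows:
  plan:
    - [0.25,-3,0,0,0,0,-1]
    - [0.25,-3,0,0,0,0,-1]
    - [0,0,0,0,0,0,-1]

```text
time_s: 14.4
eef_pos: [532.1, -53.9, 158.8]
ee_rot: [0.0, 0.677, 0.736, -0.0]
force: [-0.5, -0.3, -3.2]
grip_width: 0.193
```

Call:
play_rows:
  plan:
    - [0.2,-2,0,0,0,0,-1]
    - [0.2,-2,0,0,0,0,-1]
    - [0,0,0,0,0,0,-1]

```text
time_s: 14.65
eef_pos: [532.4, -58.2, 158.7]
ee_rot: [0.0, 0.677, 0.736, -0.0]
force: [-0.3, -0.6, -3.4]
grip_width: 0.19
```

Call:
play_rows:
  plan:
    - [0.2,-2,0,0,0,0,-1]
    - [0,0,0,0,0,0,-1]

```text
time_s: 14.82
eef_pos: [532.6, -60.5, 158.7]
ee_rot: [0.0, 0.677, 0.736, -0.0]
force: [-0.4, -1.2, -3.1]
grip_width: 0.188
```

```bash
python3 -c "
from h import *
s=sense();print(s['time_s'],s['eef_pos'],att(),s['wrist_torque'],s['force']);p=s['eef_pos'];print('lat',p[0]-(539.7-0.0847*(p[1]+145.5)))"
```

```text
14.8167 [532.64846878 -60.47359808 158.73022772] (array([0.0004, 0.0002, 0.    ]), 0.0827) [-0.15257253  0.07330518 -0.00220894] [-0.3739464  -1.157981   -3.14980446]
lat 0.1502050186845736
```

Call:
play_rows:
  plan:
    - [0.15,-1.5,0,0,0,0,-1]
    - [0,0,0,0,0,0,-1]

```text
time_s: 14.98
eef_pos: [532.6, -60.7, 158.7]
ee_rot: [-0.001, 0.677, 0.736, 0.001]
force: [-0.5, -0.1, -4.1]
grip_width: 0.192
```

Call:
play_rows:
  plan:
    - [0.15,-1.5,0,0,0,0,-1]
    - [0,0,0,0,0,0,-1]

```text
time_s: 15.15
eef_pos: [532.6, -60.6, 158.7]
ee_rot: [-0.002, 0.677, 0.736, 0.002]
force: [-0.9, 0.5, -3.8]
grip_width: 0.191
```

```bash
python3 -c "
from h import *
s=sense();print(s['time_s'],s['eef_pos'],att(),s['wrist_torque'],s['force'])"
```

```text
15.15 [532.62364655 -60.58859063 158.70734333] (array([-0.0059, -0.0008, -0.    ]), 0.0834) [-0.01549599  0.04817748 -0.03355852] [-0.93378633  0.51825843 -3.83343928]
```

Call:
play_rows:
  plan:
    - [0,0.5,-1,-0.006,0,0,-1]
    - [0,0,-1,0,0,0,-1]
    - [0,0,0,0,0,0,-1]

```text
time_s: 15.4
eef_pos: [532.7, -60.4, 157.6]
ee_rot: [0.001, 0.677, 0.736, -0.001]
force: [-0.5, 0.1, -3.3]
grip_width: 0.19
```

Call:
play_rows:
  plan:
    - [0,0,-1,0,0,0,-1]
    - [0,0,0,0,0,0,-1]

```text
time_s: 15.57
eef_pos: [532.7, -60.5, 157.7]
ee_rot: [0.001, 0.677, 0.736, -0.001]
force: [-1.2, -0.1, -3.6]
grip_width: 0.194
```

Call:
play_rows:
  plan:
    - [0,0,-1,0,0,0,-1]
    - [0,0,0,0,0,0,-1]

```text
time_s: 15.73
eef_pos: [532.7, -60.5, 157.6]
ee_rot: [0.001, 0.677, 0.736, -0.001]
force: [-1.1, -0.2, -3.4]
grip_width: 0.194
```

```bash
python3 -c "
from h import *
s=sense();print(s['time_s'],s['eef_pos'],att(),s['wrist_torque'],s['force'])"
```

```text
15.7333 [532.71292716 -60.49540052 157.63257325] (array([0.0027, 0.0012, 0.    ]), 0.0834) [ 0.24123733  0.19733491 -0.07288002] [-1.12029275 -0.24110764 -3.38677229]
```

Call:
play_rows:
  plan:
    - [0,0,0,0,0,0,0]
    - [0,0,0,0,0,0,0]
    - [0,0,0,0,0,0,0]
    - [0,0,0,0,0,0,0]
    - [0,0,5,0,0,0,0]

```text
time_s: 16.15
eef_pos: [533.7, -61.5, 162.3]
ee_rot: [0.003, 0.677, 0.736, -0.001]
force: [-0.9, -0.6, -0.0]
grip_width: 0.492
```

Call:
play_rows:
  plan:
    - [0,0,20,0,0,0,0]
    - [0,0,30,0,0,0,0]
    - [0,0,30,0,0,0,0.3]
    - [0,0,30,0,0,0,0.3]
    - [0,0,0,0,0,0,0.3]

```text
time_s: 16.57
eef_pos: [532.7, -61.5, 278.3]
ee_rot: [0.003, 0.677, 0.736, -0.001]
force: [0.3, -0.1, 0.3]
grip_width: 0.655
```

```bash
python3 - <<'E'
from h import *
import pickle
s=sense();print(s['time_s'],s['eef_pos'],att(),s['force'],s['joints'])
c=cap('scene');t=cap('top');w=cap('wrist');pickle.dump((c,t,w),open('c4.pkl','wb'))
E
```

```text
16.5667 [532.72846001 -61.48357819 278.30107534] (array([0.0049, 0.0029, 0.    ]), 0.0833) [ 0.29743691 -0.08702883  0.30131127] [-0.33156733  0.29601754  1.33439429 -0.00364104  1.50681368 -0.41462674]
```

Call:
play_rows:
  plan:
    - [1.5,-17,0,0,0,0.12,0.3]
    - [1.5,-17,0,0,0,0.12,0.3]
    - [1.5,-17,0,0,0,0.12,0.3]
    - [1.5,-17,0,0,0,0.12,0.3]
    - [1,-14,0,0,0,0.12,0.3]

```text
time_s: 17.13
eef_pos: [536.0, -142.7, 265.1]
ee_rot: [-0.007, 0.419, 0.908, -0.004]
force: [-0.7, 0.6, 0.2]
grip_width: 0.646
```

Call:
play_rows:
  plan:
    - [0,0,-10,0,0,0.12,0.3]
    - [0,0,-10,0,0,0.12,0.3]
    - [0,0,0,0,0,0,0.3]
    - [0,0,0,0,0,0,0.3]

```text
time_s: 17.47
eef_pos: [534.2, -145.4, 238.5]
ee_rot: [-0.011, 0.303, 0.953, -0.005]
force: [-0.3, 1.0, 0.3]
grip_width: 0.651
```

```bash
python3 -c "
from h import *
s=sense();print(s['time_s'],s['eef_pos'],att(),s['joints'],s['wrist_torque'])"
```

```text
17.4667 [ 534.22484615 -145.42104046  238.46386824] (array([ 0.0022, -0.0241,  0.    ]), 0.9542) [-0.47072835  0.3708905   1.33395414 -0.01298497  1.45718861 -1.423154  ] [-0.00770632 -0.05333572  0.02359639]
```

```bash
cat > fit.py <<'E'
from h import *
def hexa(cx,cy,z,yaw): # yaw = flat-normal direction
    a=yaw+np.pi/6+np.arange(6)*np.pi/3; r=15/np.cos(np.pi/6)
    return np.c_[cx+r*np.cos(a),cy+r*np.sin(a),np.full(6,z)]
def hull(c,P): return cv2.convexHull(np.array([proj(c,p) for p in P],np.float32))
def fit(c,zb=203,zt=219):
    u,v=map(int,proj(c,(539.8,-146.5,212)));k=4;h=45
    x0,y0=u-h,v-h
    im=cv2.resize(c['img'][y0:y0+2*h,x0:x0+2*h],None,fx=k,fy=k,interpolation=cv2.INTER_CUBIC)
    hsv=cv2.cvtColor(im,cv2.COLOR_BGR2HSV)
    m=cv2.inRange(hsv,(10,140,60),(30,255,255))
    def mask(cx,cy,yaw):
        P=np.r_[hexa(cx,cy,zb,yaw),hexa(cx,cy,zt,yaw)]
        t=np.arange(24)*np.pi/12;Q=[(cx+10*np.cos(b),cy+10*np.sin(b),z) for b in t for z in(zt,238)]
        M=np.zeros_like(m)
        f=lambda H:(((H-[x0-.0,y0-.0]+.5)*k)).astype(np.int32)
        cv2.fillPoly(M,[f(hull(c,P))],255);cv2.fillPoly(M,[f(hull(c,Q))],0);return M
    best=max(((lambda M:((M&m)>0).sum()/((M|m)>0).sum())(mask(cx,cy,y)),cx,cy,y) for cx in np.arange(534,546,1) for cy in np.arange(-152,-140,1) for y in np.arange(0,np.pi/3,.05))
    ex=[round(max((lambda M:((M&m)>0).sum()/((M|m)>0).sum())(mask(best[1]+a,best[2]+b,y)) for a in(-1,0,1) for b in(-1,0,1)),3) for y in np.arange(0,np.pi/3,.1)]
    cn,_=cv2.findContours(mask(*best[1:]),cv2.RETR_LIST,cv2.CHAIN_APPROX_NONE);o=im.copy();cv2.drawContours(o,cn,-1,(0,0,255),1)
    return best,ex,np.hstack([im,o])
E
python3 - <<'E'
from fit import *
import pickle
c=cap('wrist');pickle.dump(c,open('c5.pkl','wb'))
b,ex,o=fit(c);print(b,ex,proj(c,(539.8,-146.5,212)));cv2.imwrite('pics/fit.png',o)
b2,ex2,_=fit(pickle.load(open('c2.pkl','rb')));print(b2,ex2)
E
```

```text
(np.float64(0.4709312104053372), np.int64(539), np.int64(-147), np.float64(0.75)) [np.float64(0.466), np.float64(0.466), np.float64(0.458), np.float64(0.451), np.float64(0.45), np.float64(0.45), np.float64(0.457), np.float64(0.466), np.float64(0.469), np.float64(0.467), np.float64(0.467)] (np.float64(263.9965296790977), np.float64(230.28423940690024))
(np.float64(0.7381204774853667), np.int64(539), np.int64(-146), np.float64(0.8500000000000001)) [np.float64(0.716), np.float64(0.712), np.float64(0.704), np.float64(0.696), np.float64(0.689), np.float64(0.693), np.float64(0.705), np.float64(0.723), np.float64(0.735), np.float64(0.727), np.float64(0.724)]
```

View pics/fit.png

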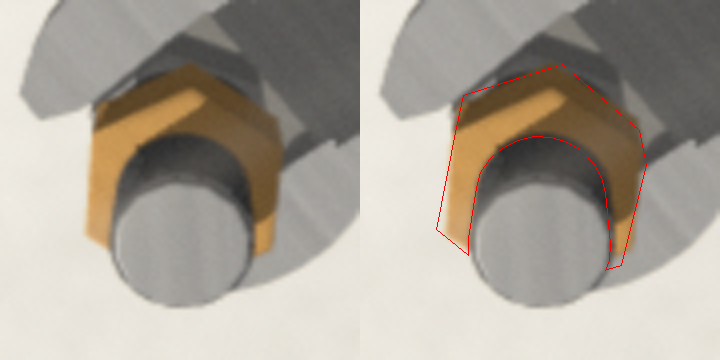

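```bash
sed -i 's/(10,140,60),(30,255,255)/(5,85,20),(32,255,255)/' fit.py; python3 - <<'E'
from fit import *
import pickle
for f in('c5.pkl','c2.pkl'):
    b,ex,o=fit(pickle.load(open(f,'rb')));print([round(float(x),3) for x in b],[float(e) for e in ex])
    if f=='c5.pkl': 
        P=hexa(b[1],b[2],219,b[3]);cv2.imwrite('pics/fit2.png',o)
E
```

```text
[0.88, 539.0, -146.0, 0.9] [0.844, 0.809, 0.789, 0.779, 0.781, 0.79, 0.804, 0.831, 0.861, 0.88, 0.861]
[0.898, 539.0, -147.0, 0.85] [0.853, 0.828, 0.81, 0.798, 0.791, 0.795, 0.818, 0.855, 0.885, 0.891, 0.865]
```

```bash
python3 - <<'E'
from fit import *
import pickle
c=pickle.load(open('c5.pkl','rb'));x0,y0=263-45,230-45
from scipy.optimize import least_squares
# outline lines of silhouette read off the picture: vertices (top-face/hull) in crop px
f=lambda x,y:np.array([x/4+x0-.5,y/4+y0-.5])
V=[f(87,232),f(95,107),f(190,63),f(280,125),f(272,245)]
def res(p):
    H=hull(c,np.r_[hexa(p[0],p[1],203,p[2]),hexa(p[0],p[1],219,p[2])])
    return [cv2.pointPolygonTest(H,tuple(map(float,v)),True) for v in V]
for y in np.arange(0,1.05,.1):
    r=least_squares(lambda q:res([q[0],q[1],y]),[539.5,-146.5],diff_step=1e-3);print(round(y,2),np.round(r.x,1),round(r.cost,2))
E
```

```text
0.0 [ 538.4 -145.9] 2.22
0.1 [ 538.3 -145.6] 7.84
0.2 [ 538.1 -145.6] 12.26
0.3 [ 537.9 -145.6] 14.96
0.4 [ 537.9 -145.7] 15.03
0.5 [ 537.9 -145.9] 12.45
0.6 [ 538. -146.] 8.06
0.7 [ 538.2 -146.2] 3.51
0.8 [ 538.4 -146.2] 0.8
0.9 [ 539.1 -146.6] 0.51
1.0 [ 538.5 -146. ] 0.82
```

Call:
play_rows:
  plan:
    - [3,-0.5,-5,0.001,-0.012,-0.037,0.1]
    - [2,-0.5,0,0.001,-0.012,-0.037,0.1]
    - [0,0,0,0,0,0,0.1]
    - [0,0,0,0,0,0,0.1]

```text
time_s: 17.85
eef_pos: [539.4, -145.5, 233.6]
ee_rot: [-0.0, 0.345, 0.939, 0.001]
force: [1.5, 0.2, -0.7]
grip_width: 0.55
```

```bash
python3 -c "
from h import *
s=sense();print(s['time_s'],s['eef_pos'],att(),s['joints'],s['wrist_torque'],s['grip_width'])"
```

```text
17.85 [ 539.41076675 -145.54415674  233.58358391] (array([-0.0012, -0.0002, -0.    ]), 0.8673) [-4.73769866e-01  3.70811625e-01  1.34642859e+00  1.04557908e-03
  1.42506119e+00 -1.34124442e+00] [-0.00819148  0.01661069  0.02981194] 0.5502281437614159
```

Call:
play_rows:
  plan:
    - [0,-1,-15,0,0,0.013,0.1]
    - [0,0,-15,0,0,0,0.1]
    - [0,0,-10,0,0,0,0.1]
    - [0,0,0,0,0,0,0.1]
    - [0,0,0,0,0,0,0.1]

```text
time_s: 18.27
eef_pos: [539.9, -146.2, 194.1]
ee_rot: [0.001, 0.339, 0.941, 0.0]
force: [0.6, 0.2, 0.3]
grip_width: 0.547
```

```bash
python3 -c "
from h import *
s=sense();print(s['time_s'],s['eef_pos'],att(),s['joints'],s['wrist_torque'],s['force'])"
```

```text
18.2667 [ 539.90858292 -146.16609528  194.14329731] (array([0.0004, 0.0016, 0.    ]), 0.8799) [-4.74038454e-01  3.96735094e-01  1.41246326e+00  4.06014883e-04
  1.33077441e+00 -1.35403971e+00] [-0.03759775  0.0014783  -0.04308902] [0.64983031 0.17287626 0.26177675]
```

Call:
play_rows:
  plan:
    - [-0.4,-0.2,-9,0,0,0,0.1]
    - [0,0,-5,0,0,0,0.1]
    - [0,0,0,0,0,0,0.1]
    - [0,0,0,0,0,0,0.1]

```text
time_s: 18.6
eef_pos: [540.1, -146.6, 180.5]
ee_rot: [0.002, 0.339, 0.941, -0.0]
force: [-0.1, -0.2, -0.4]
grip_width: 0.551
```

Call:
play_rows:
  plan:
    - [0,0,0,0,0,0,-1]
    - [0,0,0,0,0,0,-1]
    - [0,0,0,0,0,0,-1]
    - [0,0,0,0,0,0,-1]
  grip_force: 60

```text
time_s: 18.93
eef_pos: [539.8, -147.1, 181.5]
ee_rot: [0.002, 0.339, 0.941, -0.001]
force: [-1.1, -0.7, -2.5]
grip_width: 0.33
```

```bash
python3 -c "
from h import *
s=sense();print(s['time_s'],s['eef_pos'],att(),s['joints'],s['wrist_torque'],s['force'],s['tau'],s['grip_width'])"
```

```text
18.9333 [ 539.78194543 -147.07176528  181.48835031] (array([0.0027, 0.0034, 0.    ]), 0.8795) [-4.74971555e-01  4.05518031e-01  1.43341643e+00 -8.98135633e-04
  1.29843951e+00 -1.35421455e+00] [0.03923775 0.02162367 0.03043321] [-1.11223031 -0.74539929 -2.47632474] [ 2.62962207e-01 -4.61545157e+01 -2.64617515e+01  2.06393766e-02
 -3.24738538e-02  9.91467959e-05] 0.329943239651713
```

```bash
cat > q.py <<'E'
from h import *
s=sense();a=att(s)
print(round(s['time_s'],2),'p',np.round(s['eef_pos'],1),'lev',a[0][:2],'yaw',a[1],'F',np.round(s['force'],1),'T',np.round(s['wrist_torque'],3),'t6',round(s['tau'][5],4),'j6',round(s['joints'][5],3),round(s['grip_width'],3))
E
```

Call:
play_rows:
  plan:
    - [0,0,0,0,0,-0.06,-1]
    - [0,0,0,0,0,-0.06,-1]
    - [0,0,0,0,0,-0.06,-1]

```text
time_s: 19.18
eef_pos: [539.8, -147.2, 181.3]
ee_rot: [0.002, 0.424, 0.905, -0.001]
force: [-1.2, -0.5, -0.1]
grip_width: 0.333
```

```bash
python3 q.py
```

```text
19.18 p [ 539.8 -147.2  181.3] lev [0.0034 0.0028] yaw 0.6942 F [-1.2 -0.5 -0.1] T [-0.078  0.143  0.005] t6 -0.9996 j6 -1.168 0.333
```

Call:
play_rows:
  plan:
    - [0,0,0,0,0,-0.06,-1]
    - [0,0,0,0,0,-0.06,-1]
    - [0,0,0,0,0,-0.06,-1]

```text
time_s: 19.43
eef_pos: [539.6, -147.4, 181.3]
ee_rot: [0.002, 0.508, 0.861, -0.001]
force: [-1.6, -0.5, -1.1]
grip_width: 0.332
```

```bash
python3 q.py
```

```text
19.43 p [ 539.6 -147.4  181.3] lev [0.0041 0.0018] yaw 0.5049 F [-1.6 -0.5 -1.1] T [-0.142  0.193  0.054] t6 -0.9593 j6 -0.979 0.332
```

Call:
play_rows:
  plan:
    - [0,0.3,0,-0.002,0,-0.06,-1]
    - [0,0.3,0,-0.002,0,-0.06,-1]
    - [0,0,0,0,0,-0.06,-1]

```text
time_s: 19.68
eef_pos: [539.5, -147.6, 181.2]
ee_rot: [0.003, 0.587, 0.809, -0.004]
force: [-1.5, 0.4, -0.1]
grip_width: 0.334
```

```bash
python3 q.py
```

```text
19.68 p [ 539.5 -147.6  181.2] lev [0.01   0.0003] yaw 0.3155 F [-1.5  0.4 -0.1] T [-0.008  0.108 -0.003] t6 -0.9384 j6 -0.785 0.334
```

Call:
play_rows:
  plan:
    - [0,0,0,0,0,-0.06,-1]
    - [0,0,0,0,0,-0.06,-1]
    - [0,0,0,0,0,-0.06,-1]

```text
time_s: 19.93
eef_pos: [539.4, -147.7, 181.1]
ee_rot: [0.003, 0.661, 0.75, -0.004]
force: [-1.0, -0.9, 0.4]
grip_width: 0.328
```

```bash
python3 q.py
```

```text
19.93 p [ 539.4 -147.7  181.1] lev [ 0.01   -0.0019] yaw 0.1263 F [-1.  -0.9  0.4] T [-0.07  0.15  0.03] t6 -0.958 j6 -0.595 0.328
```

Call:
play_rows:
  plan:
    - [0,0,0,0,0,0,-1]
    - [0,0,0,0,0,0,-1]

```text
time_s: 20.1
eef_pos: [539.4, -147.7, 181.1]
ee_rot: [0.003, 0.661, 0.75, -0.004]
force: [-1.3, 0.1, 0.7]
grip_width: 0.328
```

```bash
python3 q.py
```

```text
20.1 p [ 539.4 -147.7  181.1] lev [ 0.0099 -0.0019] yaw 0.1255 F [-1.3  0.1  0.7] T [-0.066  0.126  0.011] t6 0.1421 j6 -0.595 0.328
```

Call:
play_rows:
  plan:
    - [0,0.5,0,0.01,0,-0.03,-1]
    - [0,0,0,0,0,-0.03,-1]
    - [0,0,0,0,0,-0.03,-1]
    - [0,0,0,0,0,-0.03,-1]

```text
time_s: 20.43
eef_pos: [539.3, -147.6, 181.1]
ee_rot: [-0.001, 0.706, 0.708, -0.0]
force: [-1.9, -1.0, 0.1]
grip_width: 0.329
```

```bash
python3 q.py
```

```text
20.43 p [ 539.3 -147.6  181.1] lev [-0.0015 -0.0021] yaw 0.0025 F [-1.9 -1.   0.1] T [-0.101  0.209  0.055] t6 -0.4589 j6 -0.479 0.329
```

Call:
play_rows:
  plan:
    - [0,0,0,0,0,-0.03,-1]
    - [0,0,0,0,0,-0.03,-1]
    - [0,0,0,0,0,-0.03,-1]

```text
time_s: 20.68
eef_pos: [539.2, -147.6, 181.0]
ee_rot: [-0.002, 0.739, 0.674, 0.0]
force: [-1.2, -0.3, -0.1]
grip_width: 0.332
```

```bash
python3 q.py
```

```text
20.68 p [ 539.2 -147.6  181. ] lev [-0.0033 -0.0022] yaw -0.092 F [-1.2 -0.3 -0.1] T [-0.16   0.136  0.1  ] t6 -0.4496 j6 -0.386 0.332
```

Call:
play_rows:
  plan:
    - [0,0,0,0,0,-0.03,-1]
    - [0,0,0,0,0,-0.03,-1]
    - [0,0,0,0,0,-0.03,-1]

```text
time_s: 20.93
eef_pos: [539.1, -147.6, 181.0]
ee_rot: [-0.003, 0.77, 0.638, 0.001]
force: [-1.7, -0.3, -0.3]
grip_width: 0.335
```

```bash
python3 q.py
```

```text
20.93 p [ 539.1 -147.6  181. ] lev [-0.0049 -0.0019] yaw -0.1864 F [-1.7 -0.3 -0.3] T [-0.134  0.187 -0.023] t6 -0.4491 j6 -0.293 0.335
```

Call:
play_rows:
  plan:
    - [0,0,0,0,0,-0.03,-1]
    - [0,0,0,0,0,-0.03,-1]

```text
time_s: 21.1
eef_pos: [539.1, -147.5, 180.9]
ee_rot: [-0.003, 0.79, 0.614, 0.001]
force: [-1.9, 0.5, -0.1]
grip_width: 0.331
```

```bash
python3 q.py
```

```text
21.1 p [ 539.1 -147.5  180.9] lev [-0.006  -0.0018] yaw -0.2493 F [-1.9  0.5 -0.1] T [-0.137  0.185  0.033] t6 -0.4489 j6 -0.231 0.331
```

Call:
play_rows:
  plan:
    - [0,0,0,-0.004,0,-0.03,-1]
    - [0,0,0,0,0,-0.03,-1]
    - [0,0,0,0,0,-0.03,-1]

```text
time_s: 21.35
eef_pos: [539.0, -147.6, 180.9]
ee_rot: [-0.002, 0.818, 0.576, 0.0]
force: [-0.8, -1.0, -0.4]
grip_width: 0.334
```

```bash
python3 q.py
```

```text
21.35 p [ 539.  -147.6  180.9] lev [-0.0033 -0.0016] yaw -0.3438 F [-0.8 -1.  -0.4] T [-0.148  0.132  0.031] t6 -0.4484 j6 -0.135 0.334
```

Call:
play_rows:
  plan:
    - [0,0,0,0,0,-0.03,-1]
    - [0,0,0,0,0,-0.03,-1]
    - [0,0,0,0,0,-0.03,-1]

```text
time_s: 21.6
eef_pos: [538.9, -147.6, 180.9]
ee_rot: [-0.002, 0.844, 0.536, 0.001]
force: [-0.7, -1.5, 0.4]
grip_width: 0.333
```

```bash
python3 q.py
```

```text
21.6 p [ 538.9 -147.6  180.9] lev [-0.0048 -0.0015] yaw -0.4383 F [-0.7 -1.5  0.4] T [-0.153  0.219  0.048] t6 -0.4494 j6 -0.042 0.333
```

Call:
play_rows:
  plan:
    - [0.2,0.2,0,-0.004,0,-0.03,-1]
    - [0,0,0,0,0,-0.03,-1]
    - [0,0,0,0,0,-0.03,-1]

```text
time_s: 21.85
eef_pos: [538.8, -147.6, 180.9]
ee_rot: [-0.001, 0.868, 0.496, -0.001]
force: [-1.8, 0.6, 0.5]
grip_width: 0.332
```

```bash
python3 q.py
```

```text
21.85 p [ 538.8 -147.6  180.9] lev [-0.0017 -0.0021] yaw -0.5324 F [-1.8  0.6  0.5] T [-0.121  0.117  0.2  ] t6 -0.3137 j6 0.055 0.332
```

Call:
play_rows:
  plan:
    - [0,0,0,0,0,-0.03,-1]
    - [0,0,0,0,0,-0.03,-1]
    - [0,0,0,0,0,-0.03,-1]

```text
time_s: 22.1
eef_pos: [538.8, -147.6, 180.9]
ee_rot: [-0.002, 0.89, 0.455, -0.0]
force: [-0.9, 0.4, -1.0]
grip_width: 0.33
```

```bash
python3 q.py
```

```text
22.1 p [ 538.8 -147.6  180.9] lev [-0.003  -0.0022] yaw -0.6259 F [-0.9  0.4 -1. ] T [-0.18   0.202  0.265] t6 -0.2381 j6 0.147 0.33
```

Call:
play_rows:
  plan:
    - [0,0,0,0,0,-0.03,-1]
    - [0,0,0,0,0,-0.03,-1]
    - [0,0,0,0,0,-0.03,-1]

```text
time_s: 22.35
eef_pos: [538.7, -147.6, 180.9]
ee_rot: [-0.002, 0.911, 0.413, -0.0]
force: [-1.8, -0.1, -0.6]
grip_width: 0.331
```

```bash
python3 q.py
```

```text
22.35 p [ 538.7 -147.6  180.9] lev [-0.0043 -0.0021] yaw -0.7189 F [-1.8 -0.1 -0.6] T [-0.187  0.193  0.296] t6 -0.2335 j6 0.24 0.331
```

Call:
play_rows:
  plan:
    - [0,0,0,-0.004,0,-0.03,-1]
    - [0,0,0,0,0,-0.03,-1]

```text
time_s: 22.52
eef_pos: [538.6, -147.6, 180.9]
ee_rot: [-0.001, 0.923, 0.385, -0.001]
force: [-1.6, -0.4, -0.3]
grip_width: 0.33
```

```bash
python3 q.py
```

```text
22.52 p [ 538.6 -147.6  180.9] lev [-0.0009 -0.0023] yaw -0.7809 F [-1.6 -0.4 -0.3] T [-0.206  0.141  0.241] t6 -0.2039 j6 0.304 0.33
```

Call:
play_rows:
  plan:
    - [0,0,0,0,0,-0.03,-1]
    - [0,0,0,0,0,-0.03,-1]

```text
time_s: 22.68
eef_pos: [538.6, -147.6, 180.9]
ee_rot: [-0.001, 0.934, 0.356, -0.001]
force: [-1.1, -0.1, -0.8]
grip_width: 0.331
```

```bash
python3 q.py
```

```text
22.68 p [ 538.6 -147.6  180.9] lev [-0.0017 -0.0024] yaw -0.8429 F [-1.1 -0.1 -0.8] T [-0.159  0.221  0.259] t6 -0.233 j6 0.365 0.331
```

```bash
python3 - <<'E'
from h import *
import pickle
c=cap('scene');pickle.dump(c,open('c6.pkl','wb'));c4=pickle.load(open('c4.pkl','rb'))[0]
x0,y0,x1,y1=120,130,245,230
A=[cv2.resize(q['img'][y0:y1,x0:x1],(500,400) if i else (300,240),interpolation=cv2.INTER_CUBIC) for i,q in enumerate((c4,c))]
B=np.zeros((400,300,3),np.uint8);B[:240]=A[0]
cv2.imwrite('pics/s7.png',np.hstack([A[1],B]))
E
```

```text
(no output)
```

View pics/s7.png

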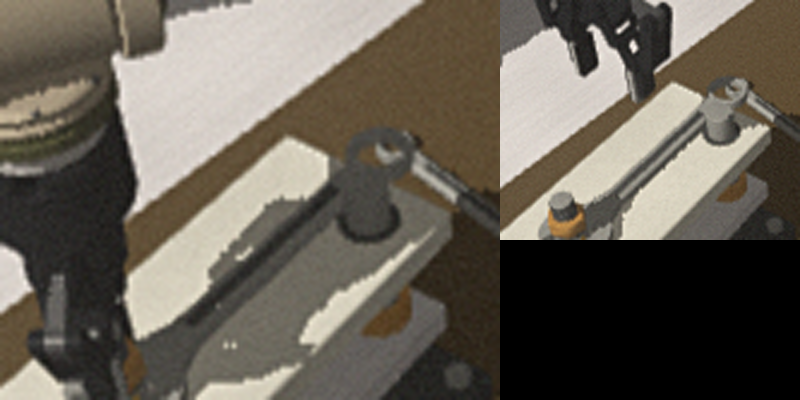

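Call:
play_rows:
  plan:
    - [0,0,0,0,0,-0.03,-1]
    - [0,0,0,0,0,-0.03,-1]

```text
time_s: 22.9
eef_pos: [538.5, -147.5, 180.9]
ee_rot: [-0.002, 0.945, 0.327, -0.001]
force: [-1.1, 0.0, 0.3]
grip_width: 0.333
```

```bash
python3 q.py
```

```text
22.9 p [ 538.5 -147.5  180.9] lev [-0.0024 -0.0025] yaw -0.904 F [-1.1  0.   0.3] T [-0.208  0.187  0.425] t6 -0.0499 j6 0.426 0.333
```

Call:
play_rows:
  plan:
    - [0,0,0,0,0,-0.03,-1]
    - [0,0,0,0,0,-0.03,-1]

```text
time_s: 23.07
eef_pos: [538.5, -147.5, 180.8]
ee_rot: [-0.002, 0.954, 0.299, -0.001]
force: [-1.6, -0.9, 0.7]
grip_width: 0.334
```

```bash
python3 q.py
```

```text
23.07 p [ 538.5 -147.5  180.8] lev [-0.0029 -0.0027] yaw -0.9635 F [-1.6 -0.9  0.7] T [-0.188  0.205  0.565] t6 0.1451 j6 0.485 0.334
```

Call:
play_rows:
  plan:
    - [0,0,0,0,0,-0.02,-1]

```text
time_s: 23.15
eef_pos: [538.4, -147.5, 180.9]
ee_rot: [-0.002, 0.957, 0.289, -0.001]
force: [-2.0, 0.0, 0.3]
grip_width: 0.331
```

```bash
python3 q.py
```

```text
23.15 p [ 538.4 -147.5  180.9] lev [-0.003  -0.0028] yaw -0.9834 F [-2.   0.   0.3] T [-0.192  0.186  0.624] t6 0.442 j6 0.505 0.331
```

Call:
play_rows:
  plan:
    - [0,0,0,0,0,0,-1]

```text
time_s: 23.23
eef_pos: [538.5, -147.5, 180.9]
ee_rot: [-0.002, 0.957, 0.29, -0.001]
force: [-0.7, -0.3, 0.2]
grip_width: 0.334
```

```bash
python3 q.py
```

```text
23.23 p [ 538.5 -147.5  180.9] lev [-0.003  -0.0028] yaw -0.983 F [-0.7 -0.3  0.2] T [-0.195  0.199  0.558] t6 0.8389 j6 0.505 0.334
```

Call:
play_rows:
  plan:
    - [0,0,0,0,0,-0.02,-1]

```text
time_s: 23.32
eef_pos: [538.5, -147.5, 180.9]
ee_rot: [-0.002, 0.96, 0.281, -0.001]
force: [-1.6, -0.3, 0.1]
grip_width: 0.333
```

```bash
python3 q.py
```

```text
23.32 p [ 538.5 -147.5  180.9] lev [-0.0031 -0.0027] yaw -1.002 F [-1.6 -0.3  0.1] T [-0.255  0.187  0.62 ] t6 0.0824 j6 0.524 0.333
```

Call:
play_rows:
  plan:
    - [0,0,0,0,0,-0.02,-1]

```text
time_s: 23.4
eef_pos: [538.4, -147.5, 180.9]
ee_rot: [-0.002, 0.963, 0.271, -0.001]
force: [-1.7, -0.6, 1.0]
grip_width: 0.333
```

```bash
python3 q.py
```

```text
23.4 p [ 538.4 -147.5  180.9] lev [-0.0032 -0.0028] yaw -1.0229 F [-1.7 -0.6  1. ] T [-0.156  0.141  0.631] t6 0.2271 j6 0.544 0.333
```

Call:
play_rows:
  plan:
    - [0,0,0,0,0,-0.02,-1]

```text
time_s: 23.48
eef_pos: [538.4, -147.5, 180.9]
ee_rot: [-0.002, 0.966, 0.26, -0.001]
force: [-1.5, -0.6, -0.0]
grip_width: 0.332
```

```bash
python3 q.py
```

```text
23.48 p [ 538.4 -147.5  180.9] lev [-0.0033 -0.0028] yaw -1.0442 F [-1.5 -0.6 -0. ] T [-0.206  0.177  0.635] t6 0.2274 j6 0.566 0.332
```

Call:
play_rows:
  plan:
    - [0,0,0,0,0,-0.02,-1]

```text
time_s: 23.57
eef_pos: [538.4, -147.5, 180.9]
ee_rot: [-0.002, 0.968, 0.25, -0.001]
force: [-1.1, 0.5, 0.2]
grip_width: 0.33
```

```bash
python3 q.py
```

```text
23.57 p [ 538.4 -147.5  180.9] lev [-0.0034 -0.0027] yaw -1.066 F [-1.1  0.5  0.2] T [-0.152  0.255  0.612] t6 0.2407 j6 0.587 0.33
```

Call:
play_rows:
  plan:
    - [0,0,0,0,0,-0.02,-1]
    - [0,0,0,0,0,-0.02,-1]

```text
time_s: 23.73
eef_pos: [538.4, -147.4, 180.8]
ee_rot: [-0.002, 0.974, 0.228, -0.001]
force: [-1.8, -0.4, -0.4]
grip_width: 0.329
```

```bash
python3 q.py; python3 - <<'E'
from h import *
import pickle
c4=pickle.load(open('c4.pkl','rb'))[0]['img'];c6=pickle.load(open('c6.pkl','rb'))['img'];n=cap('scene')['img']
g=lambda i:cv2.cvtColor(i,cv2.COLOR_BGR2GRAY).astype(np.float32)[158:176,203:228]
for a in(c4,c6): print(cv2.phaseCorrelate(g(a),g(n),cv2.createHanningWindow((25,18),cv2.CV_32F)))
E
```

```text
23.73 p [ 538.4 -147.4  180.8] lev [-0.0035 -0.0028] yaw -1.11 F [-1.8 -0.4 -0.4] T [-0.189  0.26   0.608] t6 0.2477 j6 0.631 0.329
((0.49137401760628663, 0.14854981073492368), 0.7217668724060059)
((1.361419365870713, 0.4942128697363408), 0.9420709747738308)
```

Call:
play_rows:
  plan:
    - [0,0,0,0,0,-0.02,-1]

```text
time_s: 23.87
eef_pos: [538.4, -147.4, 180.9]
ee_rot: [-0.002, 0.976, 0.218, -0.001]
force: [-1.0, -1.2, -0.1]
grip_width: 0.331
```

```bash
python3 q.py
```

```text
23.87 p [ 538.4 -147.4  180.9] lev [-0.0036 -0.0027] yaw -1.132 F [-1.  -1.2 -0.1] T [-0.208  0.227  0.62 ] t6 0.0745 j6 0.653 0.331
```

Call:
play_rows:
  plan:
    - [0,0,0,0,0,-0.02,-1]
    - [0,0,0,0,0,-0.02,-1]

```text
time_s: 24.03
eef_pos: [538.4, -147.4, 180.9]
ee_rot: [-0.002, 0.981, 0.196, -0.001]
force: [-1.0, -0.0, -1.0]
grip_width: 0.331
```

```bash
python3 q.py
```

```text
24.03 p [ 538.4 -147.4  180.9] lev [-0.0038 -0.0025] yaw -1.1762 F [-1. -0. -1.] T [-0.213  0.219  0.604] t6 0.2347 j6 0.697 0.331
```

Call:
play_rows:
  plan:
    - [0,0,0,0,0,-0.02,-1]
    - [0,0,0,0,0,-0.02,-1]

```text
time_s: 24.2
eef_pos: [538.3, -147.4, 180.9]
ee_rot: [-0.002, 0.985, 0.174, -0.001]
force: [-1.9, 0.9, -0.5]
grip_width: 0.332
```

```bash
python3 q.py
```

```text
24.2 p [ 538.3 -147.4  180.9] lev [-0.0039 -0.0025] yaw -1.2206 F [-1.9  0.9 -0.5] T [-0.139  0.286  0.68 ] t6 0.2961 j6 0.742 0.332
```

Call:
play_rows:
  plan:
    - [0,0,0,0,0,-0.015,-1]

```text
time_s: 24.28
eef_pos: [538.3, -147.3, 180.8]
ee_rot: [-0.002, 0.986, 0.166, -0.001]
force: [-1.8, -0.5, -0.0]
grip_width: 0.33
```

```bash
python3 q.py
```

```text
24.28 p [ 538.3 -147.3  180.8] lev [-0.004  -0.0025] yaw -1.2375 F [-1.8 -0.5 -0. ] T [-0.236  0.264  0.753] t6 0.5363 j6 0.759 0.33
```

Call:
play_rows:
  plan:
    - [0,0,0,0,0,-0.01,-1]

```text
time_s: 24.37
eef_pos: [538.3, -147.4, 180.8]
ee_rot: [-0.002, 0.987, 0.16, -0.001]
force: [-2.3, -0.1, 0.7]
grip_width: 0.329
```

```bash
python3 q.py
```

```text
24.37 p [ 538.3 -147.4  180.8] lev [-0.0039 -0.0025] yaw -1.2489 F [-2.3 -0.1  0.7] T [-0.129  0.232  0.729] t6 0.667 j6 0.77 0.329
```

Call:
play_rows:
  plan:
    - [0,0,0,0,0,-0.015,-1]

```text
time_s: 24.45
eef_pos: [538.3, -147.3, 180.8]
ee_rot: [-0.002, 0.988, 0.152, -0.001]
force: [-2.5, -0.2, 0.7]
grip_width: 0.333
```

```bash
python3 q.py
```

```text
24.45 p [ 538.3 -147.3  180.8] lev [-0.0039 -0.0025] yaw -1.2649 F [-2.5 -0.2  0.7] T [-0.095  0.246  0.841] t6 0.5821 j6 0.786 0.333
```

Call:
play_rows:
  plan:
    - [0,0,0,0,0,0,-1]
    - [0,0,0,0,0,0,-1]

```text
time_s: 24.62
eef_pos: [538.3, -147.3, 180.8]
ee_rot: [-0.002, 0.988, 0.152, -0.001]
force: [-1.0, -0.2, 0.6]
grip_width: 0.333
```

```bash
python3 q.py
```

```text
24.62 p [ 538.3 -147.3  180.8] lev [-0.0038 -0.0026] yaw -1.2657 F [-1.  -0.2  0.6] T [-0.205  0.252  0.793] t6 0.8599 j6 0.787 0.333
```

Call:
play_rows:
  plan:
    - [0,0,0,0,0,0,0.1]
    - [0,0,0,0,0,0,0.1]
    - [0,0,0,0,0,0,0.1]
    - [0,0,0,0,0,0,0.1]

```text
time_s: 24.95
eef_pos: [539.0, -147.2, 181.0]
ee_rot: [-0.003, 0.989, 0.15, 0.0]
force: [-1.8, 0.1, 0.8]
grip_width: 0.548
```

```bash
python3 q.py
```

```text
24.95 p [ 539.  -147.2  181. ] lev [-0.0051 -0.0002] yaw -1.2695 F [-1.8  0.1  0.8] T [ 0.033  0.05  -0.009] t6 -0.0025 j6 0.79 0.548
```

Call:
play_rows:
  plan:
    - [0,0,10,0,0,0,0.1]
    - [0,0,20,0,0,0,0.1]
    - [0,0,30,0,0,0,0.1]
    - [0,0,35,0,0,0,0.1]
    - [0,0,35,0,0,0,0.1]

```text
time_s: 25.37
eef_pos: [535.8, -145.5, 311.3]
ee_rot: [-0.007, 0.989, 0.149, -0.005]
force: [-0.3, -0.3, 0.7]
grip_width: 0.548
```

Call:
play_rows:
  plan:
    - [0,0,20,0,0,0,0.1]
    - [0,0,0,0,0,0,0.1]
    - [0,0,0,0,0,0,0.1]

```text
time_s: 25.62
eef_pos: [536.8, -145.9, 342.5]
ee_rot: [-0.003, 0.989, 0.149, 0.001]
force: [0.3, 0.2, -0.5]
grip_width: 0.55
```

```bash
python3 q.py; python3 - <<'E'
from fit import *
import pickle
c=cap('wrist');b,ex,o=fit(c);print([round(float(x),2) for x in b])
c4=pickle.load(open('c4.pkl','rb'))[0]['img'];n=cap('scene')['img'];c0=pickle.load(open('c0.pkl','rb'))['scene']['img']
g=lambda i,r:cv2.cvtColor(i,cv2.COLOR_BGR2GRAY).astype(np.float32)[r]
r=np.s_[158:176,203:228];print('ring',cv2.phaseCorrelate(g(c4,r),g(n,r),cv2.createHanningWindow((25,18),cv2.CV_32F)))
C=pickle.load(open('c0.pkl','rb'))['scene']
for nm,p in(('tin',(772,333,40)),('coup',(734,44,15)),('small',(470,223,8))):
    u,v=map(int,proj(C,p));q=np.s_[v-20:v+20,u-20:u+20];print(nm,cv2.phaseCorrelate(g(c0,q),g(n,q),cv2.createHanningWindow((40,40),cv2.CV_32F)))
E
```

```text
25.62 p [ 536.8 -145.9  342.5] lev [-0.0055  0.002 ] yaw -1.272 F [ 0.3  0.2 -0.5] T [-0.021  0.036 -0.047] t6 -0.0014 j6 0.794 0.55
[0.82, 539.0, -147.0, 0.95]
ring ((0.8203846090147202, 0.10942547818136639), 0.8561316140492757)
tin ((-0.008552537380662528, 0.05390453639408932), 0.9691707204282284)
coup ((0.06762434043505294, 0.021711417277948897), 0.8883543157577515)
small ((0.9081259357584237, 0.6775645457575763), 0.7351927089691163)
```

```bash
python3 -c "
from rig import ctrl
print(ctrl.finish_job())"
```

```text
the job is handed in; nothing more can be done
None
```

I put the large spanner on the stop nut, let it go, tightened the brass locknut, and handed the job in at about 26 s. The verdict isn't known, because the hand-in reports none.

- **Spanner:** I slid it along the plate until the jaw stopped against the nut, then lowered it until it rested on the plate and opened the fingers. A close picture showed the nut seated in the jaw. Scene pictures put the handle along the +y side, next to its pillar end.
- **Locknut:** I turned it clockwise about 2.15 rad by the tool's angle.
  - **Drag:** the torque first held near 0.26 N m, probably while the spanner was taking up its play.
  - **Climb:** it then rose to about 0.62 N m and stayed there for roughly 0.2 rad.
  - **Solid:** it rose again to 0.79–0.84 N m at the last step. I took that as the washer being flat and stopped, well under 1.5 N m.
- **Last checks:** with the fingers open and the arm clear, force and torque read about zero. In the scene picture, the spanner's ring end had moved under 1 pixel since I let it go. The tin and coupons had not moved. The small spanner's area differed by about 1 pixel, which I put down to changed shadows and not movement.

**What disagreed or went unchecked:**
- The finger tips were about 24 mm higher than the reported tool point, so the first grasp closed on air. I found the true height by touching the spanner handle and grasped it on the second try.
- The final image fit of the locknut's angle differed from the tool's angle by about 0.1 rad, which is about as close as that fit gets.
- I did not read the stop nut's rotation or the pillar force directly. I judged both from the torque and from the ring end staying put.

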